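# Sort cut bars into the rack and bar it shut

### The job

Sort the cut square bars lying on the welding bench by length into the rack: the shortest in the green lane, the middle ones in the yellow lane and the longest in the blue lane, each lying flat on the lane's floor, lengthwise and wholly inside the lane. Only when all the bars are sorted, close the rack's open front with the retaining rod: push its nose through the near eye, across the lane ends and through the far eye until the tip clearly sticks out beyond, and let go. Leave the tin, the brush and the magnet where they are.

Things in the scene. Friction and masses are not known exactly. Their poses are not given: they have to be found in the camera images.
- rack: Grey steel bar rack, fixed, base 236 x 196 mm, 10 mm thick, holding three lanes; origin on the table under the middle of the lanes, x along them to the closed back end (wall 36 mm above the table), y across (side walls 26 mm above the table), z up. The open front (-x) faces the robot; two steel eye plates stand 20 mm in front of the lane ends.
- eye_near (a point): Centre of the round 18 mm hole in the first steel eye plate, on the rack's -y side (the robot's right), 30 mm above the table. The plate is 8 mm thick (along y), 36 mm wide, its top 50 mm above the table; the axis of the hole is the rack's y. Axes as the rack's.
- eye_far (a point): Centre of the same kind of hole in the second eye plate, on the rack's +y side, 176 mm from the first along the rack's y. Axes as the rack's.
- lane_short: The green lane, for the short bars (40 mm): channel 190 mm long, 3 white bar outlines painted on its floor at x = -60, 0, 60 mm. Origin at the centre of its underside, 10 mm above the table; x along it to the back. Floor 6 mm above the origin, 48 mm wide between lips 3 mm thick, 5 mm high. The lane's place among the three varies.
- lane_mid: The yellow lane, for the middle bars (60 mm): channel 190 mm long, 2 white bar outlines painted on its floor at x = -42, 42 mm. Origin at the centre of its underside, 10 mm above the table; x along it to the back. Floor 6 mm above the origin, 48 mm wide between lips 3 mm thick, 5 mm high. The lane's place among the three varies.
- lane_long: The blue lane, for the long bars (80 mm): channel 190 mm long, 2 white bar outlines painted on its floor at x = -47, 47 mm. Origin at the centre of its underside, 10 mm above the table; x along it to the back. Floor 6 mm above the origin, 48 mm wide between lips 3 mm thick, 5 mm high. The lane's place among the three varies.
- bar_short1: Cut piece of square steel bar, 16 x 16 mm, 40 mm long (shortest of the three lengths); origin at its centre, x along its length. May be absent.
- bar_mid1: Cut piece of square steel bar, 16 x 16 mm, 60 mm long (middle of the three lengths); origin at its centre, x along its length. May be absent.
- bar_long1: Cut piece of square steel bar, 16 x 16 mm, 80 mm long (longest of the three lengths); origin at its centre, x along its length. May be absent.
- bar_short2: Cut piece of square steel bar, 16 x 16 mm, 40 mm long (shortest of the three lengths); origin at its centre, x along its length. May be absent.
- bar_mid2: Cut piece of square steel bar, 16 x 16 mm, 60 mm long (middle of the three lengths); origin at its centre, x along its length. May be absent.
- bar_long2: Cut piece of square steel bar, 16 x 16 mm, 80 mm long (longest of the three lengths); origin at its centre, x along its length. May be absent.
- bar_short3: Cut piece of square steel bar, 16 x 16 mm, 40 mm long (shortest of the three lengths); origin at its centre, x along its length. May be absent.
- rod: Retaining rod: straight bright aluminium rod 10 mm in diameter, 250 mm long, with a red crossbar (12 mm thick, 70 mm long, along the rod's y) at its rear end, lying on the table. Origin on the axis at the middle of the crossbar; x along the rod towards its nose, whose last 10 mm are tapered. 0.1 kg, balanced about 50 mm ahead of the crossbar.
- rod_nose (a point): The rod's nose, on its axis, 250 mm from the crossbar.
- rod_grip (a point): Point on the rod's axis 30 mm ahead of the crossbar, a good place to grip it.
- tin: Bystander: a closed tin, 64 mm in diameter, 85 mm high; origin under its centre. Not to be disturbed.
- brush: Bystander: a hand brush lying on the table; origin under its middle. Not to be disturbed.
- magnet: Bystander: a red triangular welding magnet, about 95 mm wide, 16 mm thick; origin under its middle. Not to be disturbed.
Not all that is in view belongs to the job. Leave any orange or turquoise look-alike of the bar_mid2 alone.

How it is judged (in metres and radians):
On the way, in this order (a step that is already met when the one before it is completed fails the run):
1. every bar present lies flat and lengthwise in the lane for its length (x of bar_short1 in the frame of lane_short between -0.081 and 0.081 m and y of bar_short1 in the frame of lane_short between -0.02 and 0.02 m and z of bar_short1 in the frame of lane_short between 0.01 and 0.018 m and angle between the x axis of each of bar_short1, bar_short2, bar_short3 and the x axis of lane_short, either way round below 0.3 rad and x of bar_mid1 in the frame of lane_mid between -0.071 and 0.071 m and y of bar_mid1 in the frame of lane_mid between -0.02 and 0.02 m and z of bar_mid1 in the frame of lane_mid between 0.01 and 0.018 m and angle between the x axis of each of bar_mid1, bar_mid2 and the x axis of lane_mid, either way round below 0.3 rad and x of bar_long1 in the frame of lane_long between -0.061 and 0.061 m and y of bar_long1 in the frame of lane_long between -0.02 and 0.02 m and z of bar_long1 in the frame of lane_long between 0.01 and 0.018 m and angle between the x axis of each of bar_long1, bar_long2 and the x axis of lane_long, either way round below 0.3 rad and x of bar_short2 in the frame of lane_short between -0.081 and 0.081 m and y of bar_short2 in the frame of lane_short between -0.02 and 0.02 m and z of bar_short2 in the frame of lane_short between 0.01 and 0.018 m and x of bar_mid2 in the frame of lane_mid between -0.071 and 0.071 m and y of bar_mid2 in the frame of lane_mid between -0.02 and 0.02 m and z of bar_mid2 in the frame of lane_mid between 0.01 and 0.018 m and x of bar_long2 in the frame of lane_long between -0.061 and 0.061 m and y of bar_long2 in the frame of lane_long between -0.02 and 0.02 m and z of bar_long2 in the frame of lane_long between 0.01 and 0.018 m and x of bar_short3 in the frame of lane_short between -0.081 and 0.081 m and y of bar_short3 in the frame of lane_short between -0.02 and 0.02 m and z of bar_short3 in the frame of lane_short between 0.01 and 0.018 m), for 0.2 s.
2. the retaining rod passes through both eyes (x of rod_nose in the frame of eye_far between -0.012 and 0.012 m and z of rod_nose in the frame of eye_far between -0.012 and 0.012 m and y of rod_nose in the frame of eye_far above 0.008 m and y of rod_grip in the frame of eye_near below 0 m and x of rod_grip in the frame of eye_near between -0.015 and 0.015 m and angle between the x axis of rod and the y axis of rack, either way round below 0.12 rad), for 0.2 s.
At the end, for the whole second after the job is handed in: Each bar lies flat in the lane for its length (within 20 mm of its middle line, 17 degrees of lengthwise, ends at most 6 mm past the lane's ends, not stacked); the rod passes through both eyes, nose 8 mm or more past the far eye's middle, within 12 mm of the eyes' line; all released, at rest (all of step 1 and all of step 2 and linear speed of each of bar_short1, bar_mid1, bar_long1, bar_short2, bar_mid2, bar_long2, bar_short3, rod below 0.02 m/s); the robot touches nothing.
It fails at once if the tin is moved more than 30 mm (distance of tin from where it was at the start of the episode above 0.03 m).
It fails at once if the brush is moved more than 30 mm (distance of brush from where it was at the start of the episode above 0.03 m).
It fails at once if the magnet is moved more than 30 mm (distance of magnet from where it was at the start of the episode above 0.03 m).
Of bar_short1, bar_mid1, bar_long1, bar_short2, bar_mid2, bar_long2, bar_short3 only 5 to 7 are there at a start; the rules pass over those that are not, and their reading is None.
At some moment in a run one of bar_short1, bar_mid1, bar_long1, bar_short2, bar_mid2, bar_long2, bar_short3 may be knocked a few centimetres aside while the robot is not near it.
Once in a run the grip may slacken for a moment while it holds something.
It also fails if it takes over 210 s, if anything falls off the work surface, if the arm or the gripper's body presses on something with over 40 N, if the wrist force passes 120 N, or if a joint passes its speed limit or range.

### The arm

A 6-joint arm with a two-finger parallel gripper is mounted at the origin on the work surface. World frame = base frame: x ahead of the robot, y to its left, z up, the work surface at z = 0. Lengths are in m, angles in degrees, forces in N, time in s.
With the tool pointing down it reaches from about 0.375 to 0.9 m from the base axis. Payload 3.1 kg.
Tool frame: the origin (TCP) lies between the finger pads; the fingertips stand 19 mm ahead of it and the grasp point (between the pads) is the TCP; z points along the fingers, y is the direction in which the jaws open and shut (so a half turn about z gives the same grasp; the last joint's range is limited). The gripper opens to 87 mm and grips with 3 to 60 N. Pads are 19 mm wide; open, the fingers measure 117 mm over their backs; the gripper's body (75 mm by 190 mm) begins 51 mm behind the grasp point.
Start: joints at [-73.596, 30.224, 82.088, -0, 67.689, -10.227], TCP at [0.28, -0.559, 0.242] pointing down, gripper open.
Joint ranges: [-176.69, 176.69], [-43.24, 126.21], [12.49, 139.97], [-82, 262], [0, 151.66], [-163.58, 163.58]. Speed limits (degrees/s): [159.86, 159.86, 180, 180, 180, 180].

### API

Orientations are given as a 3x3 rotation matrix whose columns are the frame's x, y, z axes.
In Python, from rig import bot gives the robot as it stands. The module is installed in compiled form; this text tells all that it offers.
- The arm moves only by the tool play_rows, never from a script. Its argument "increments" is a list of rows, each an object with "dp": the shift along the world's x, y, z in mm, a list of three; "turn": the turn about the world's z in rad. In form: [{"dp": [tx, ty, tz], "turn": turn}, ...]. A call has exactly 5 rows; each row shifts and turns the pose as measured when the row begins; what a row does not reach is not made up. A row lasts 1/10 s, in which the tool goes at most 50 mm and 8.59 degrees, less where a joint would pass 70% of its speed; a pose out of reach is approached as far as the arm can. A call with a gripper value outside its range is refused whole. "claw" is the opening, from 0 (shut) to 1 (fully open), set as the call begins (left out, the last holds). The fingers move at their own pace and stop on an object; the grip force is fixed at half the most. Time passes only in rows, so rows that do not move let the fingers close, or fill a call up. It gives the time, the measured TCP pose, the force and the opening at its end, in the units of the state.
- bot.read_state(): the state, without advancing time (a new reading comes with each control period).
- bot.capture(name): name is "scene" or "top" or "wrist"; returns (picture, depth): 400x640x3 uint8, blue, green, red; 400x640 float32, m along the optical axis (not along the pixel's ray), 0 where there is no reading.
- bot.get_calibration(name): a dict with "K" (3x3 intrinsics, pixels), "xyz" and "attitude" of the camera in the world. Camera axes: x right, y up, looking along -z (the intrinsics and any distortion apply to the point x, -y, -z); pixel columns grow to the right and rows downward; lengths in m; the calibration is good to about 2 mm. A picture is of the moment at which its call begins: read the wrist's pose just before it. get_calibration takes no time and is no camera call; for the wrist camera it gives the pose at the moment of the call.
- bot.hand_in(): hands the job in, once; it reports no verdict.
The state is a dict: "time_s": time; "joint_positions": joint angles; "qvel": joint speeds; "tau": joint torques, N m; "position": TCP position; "tcp_rot": TCP orientation; "force": force on the tool from outside, world axes, zero at the start; "moment": the same for the moment, N m; "opening": opening from 0.0 (shut) to 1.0 (fully open).
Only numpy, scipy, OpenCV 4.12 (cv2) and the standard library are available. Lean on these libraries where they do the work, as an engineer would, in place of code of your own. Each camera call takes 0.05 s, during which the arm holds its last target.

## Working session

There is one attempt and no reset: what is moved stays moved. The work goes in short steps, Python scripts to look and compute and a tool call to move; the robot and the scene stay as the last step left them, time stands still between calls to the robot, and variables do not carry over. Pictures are saved under pics/ and viewed, and the job is handed in when it is done.

Besides the shell and the picture viewer there is one more tool, called after ">>>" as name(argument=value, ...) on one line, values as JSON. play_rows: Moves the arm, as the interface text tells. Its arguments: {"type":"object","properties":{"increments":{"type":"array"},"claw":{"type":"number"}},"required":["increments"]}

```bash
mkdir -p pics; python3 - <<'E'
from rig import bot
import cv2
s=bot.read_state();print(s['time_s'],s['position'],s['tcp_rot'],s['opening'],s['force'])
for n in ('scene','top','wrist'):
    p,d=bot.capture(n);cv2.imwrite(f'pics/{n}0.png',p);c=bot.get_calibration(n);print(n,c)
E
```

```text
0.0 [ 0.27996817 -0.55802293  0.24058898] [[ 8.93911566e-01  4.48242937e-01 -6.18604463e-04]
 [ 4.48243217e-01 -8.93909307e-01  2.04202001e-03]
 [ 3.62344760e-04 -2.10267056e-03 -9.99997724e-01]] 1.0032942236344424 [ 0.016563   -0.37845786 -0.34283502]
scene {'K': array([[472.85305086,   0.        , 312.10124565],
       [  0.        , 472.85305086, 191.5779385 ],
       [  0.        ,   0.        ,   1.        ]]), 'xyz': array([ 1.05433469, -0.41447987,  0.98204668]), 'attitude': array([[ 0.56104404, -0.70710251,  0.43039009],
       [ 0.82776853,  0.48261277, -0.28615412],
       [-0.00537146,  0.51680844,  0.85608422]])}
top {'K': array([[490.22729206,   0.        , 315.69447124],
       [  0.        , 490.22729206, 206.17148884],
       [  0.        ,   0.        ,   1.        ]]), 'xyz': array([ 0.27335091, -0.10502684,  1.45357254]), 'attitude': array([[-2.70280110e-02,  9.77427030e-01, -2.09537320e-01],
       [-9.99634636e-01, -2.63679723e-02,  5.94341436e-03],
       [ 2.84179602e-04,  2.09621401e-01,  9.77782587e-01]])}
wrist {'K': array([[348.1531251 ,   0.        , 320.13062674],
       [  0.        , 348.1531251 , 195.14363936],
       [  0.        ,   0.        ,   1.        ]]), 'xyz': array([ 0.33942997, -0.52864676,  0.38455534]), 'attitude': array([[ 0.4482973 ,  0.86700757,  0.21754863],
       [-0.89388301,  0.43526375,  0.10732484],
       [-0.00163958, -0.24257646,  0.9701309 ]])}
```

View pics/scene0.png

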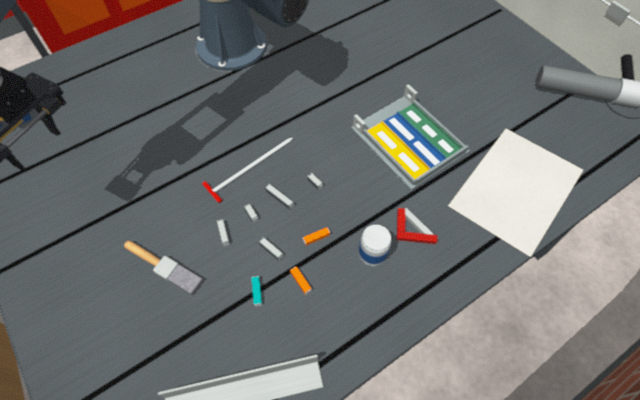

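View pics/top0.png

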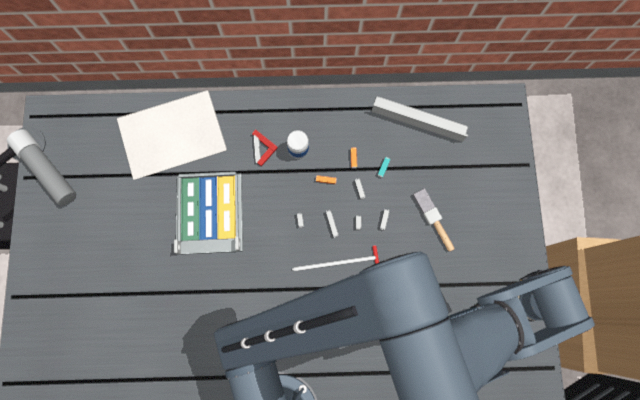

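View pics/wrist0.png

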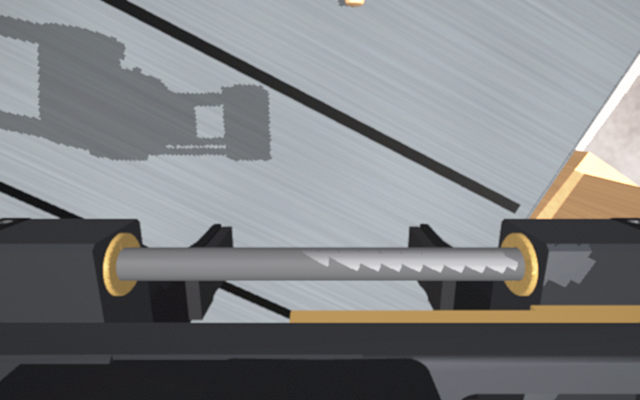

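The scene image shows five grey bars near (315,180), (280,195), (252,212), (223,232) and (271,248). The rod has its red crossbar at (212,190) and its nose at (290,140). The rack is at (410,135), and the orange and turquoise pieces are decoys. Next I'll measure.

```bash
cat > h.py <<'E'
import numpy as np, cv2, json
from rig import bot
def grab(n,name=None):
    c=bot.get_calibration(n); p,d=bot.capture(n)
    if name: cv2.imwrite(f'pics/{name}.png',p)
    return p,d,c
def ray(c,u,v,z):
    K=c['K'];u=np.asarray(u,float);v=np.asarray(v,float)
    r=np.stack([(u-K[0,2])/K[0,0],-(v-K[1,2])/K[1,1],-np.ones_like(u)],-1)@c['attitude'].T
    t=(z-c['xyz'][2])/r[...,2]
    return c['xyz']+r*t[...,None]
def xyzmap(d,c):
    K=c['K'];v,u=np.mgrid[:d.shape[0],:d.shape[1]]
    P=np.stack([(u-K[0,2])/K[0,0]*d,-(v-K[1,2])/K[1,1]*d,-d],-1)
    return P@c['attitude'].T+c['xyz']
def proj(c,P):
    q=(np.asarray(P,float)-c['xyz'])@c['attitude'];K=c['K']
    return np.stack([K[0,0]*q[...,0]/-q[...,2]+K[0,2],-K[1,1]*q[...,1]/-q[...,2]+K[1,2]],-1)
def ortho(p,c,z,x0,x1,y0,y1,s=1000.):
    "top-down ortho image at plane z: row0=x1 (far), col0=y1 (left); s px/m"
    H=int((x1-x0)*s);W=int((y1-y0)*s)
    r,q=np.mgrid[:H,:W]; P=np.stack([x1-r/s,y1-q/s,np.full(r.shape,z)],-1)
    m=proj(c,P).astype(np.float32)
    return cv2.remap(p,m[...,0],m[...,1],cv2.INTER_LINEAR)
E
python3 - <<'E'
from h import *
for n in('top','scene'):
    p,d,c=grab(n)
    o=ortho(p,c,0.016,0.3,0.8,-0.45,0.35)
    cv2.imwrite(f'pics/{n}_o1.png',o)
    print(n,bot.read_state()['time_s'])
    X=xyzmap(d,c)
    pts={'top':[(200,100),(299,220),(332,223),(150,300)],'scene':[(250,300),(315,180),(280,195),(50,120)]}[n]
    for u,v in pts: print(u,v,X[v,u].round(4))
E
```

```text
top 0.2
200 100 [0.9385 0.2438 0.0031]
299 220 [ 0.5399 -0.063   0.0197]
332 223 [ 0.5291 -0.1609  0.015 ]
150 300 [ 0.3186  0.3772 -0.0033]
scene 0.25
250 300 [ 7.094e-01 -3.471e-01 -3.000e-04]
315 180 [ 0.5466 -0.0681  0.018 ]
280 195 [ 0.5333 -0.1598  0.0156]
50 120 [ 0.2708 -0.5065  0.2664]
```

View pics/top_o1.png

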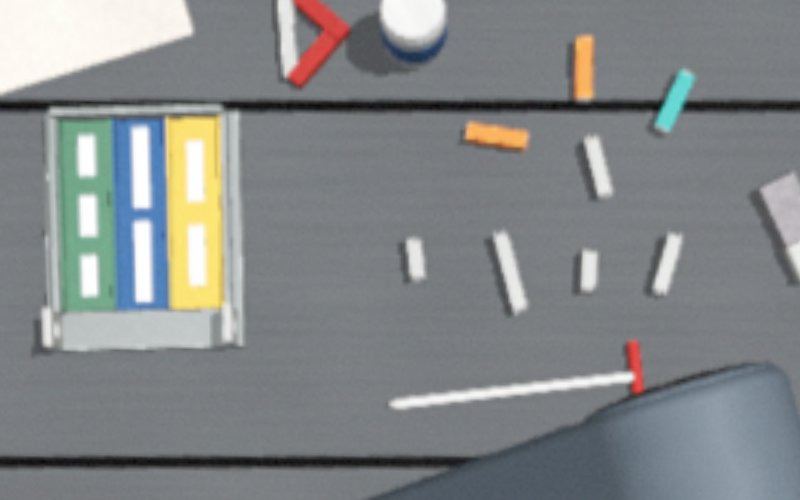

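View pics/scene_o1.png

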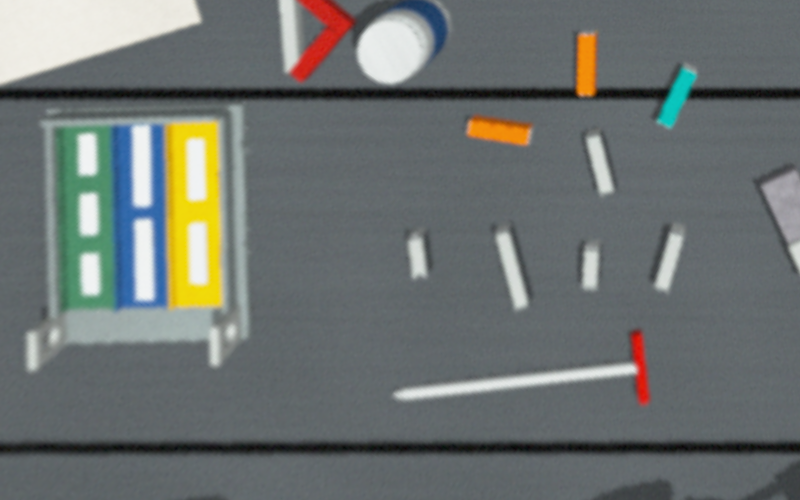

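>>> play_rows(increments=[{"dp": [20, 40, 10], "turn": -0.1}, {"dp": [20, 40, 10], "turn": -0.1}, {"dp": [20, 40, 10], "turn": -0.1}, {"dp": [20, 40, 10], "turn": -0.1}, {"dp": [20, 40, 10], "turn": -0.065}], claw=0.45)

```text
time_s: 0.75
position: [0.379, -0.3576, 0.2895]
tcp_rot: [[1.0, -0.03, -0.001], [-0.03, -1.0, 0.002], [-0.001, -0.002, -1.0]]
force: [1.0, -0.1, 0.5]
opening: 0.635
```

>>> play_rows(increments=[{"dp": [20, 42, 5], "turn": 0}, {"dp": [20, 42, 5], "turn": 0}, {"dp": [20, 42, 5], "turn": 0}, {"dp": [15, 42, 0], "turn": 0}, {"dp": [15, 40, 0], "turn": 0}])

```text
time_s: 1.25
position: [0.4725, -0.1414, 0.3075]
tcp_rot: [[0.999, -0.033, 0.004], [-0.033, -0.999, -0.002], [0.004, 0.002, -1.0]]
force: [0.7, -0.2, 0.1]
opening: 0.455
```

```bash
python3 - <<'E'
from h import *
s=bot.read_state();print(s['time_s'],s['position'],s['tcp_rot'].round(3).tolist(),s['opening'])
p,d,c=grab('wrist','w1')
cv2.imwrite('pics/w1o.png',ortho(p,c,0.016,0.35,0.85,-0.5,0.2))
E
```

```text
1.25 [ 0.47248822 -0.14143371  0.30748006] [[0.999, -0.033, 0.004], [-0.033, -0.999, -0.002], [0.004, 0.002, -1.0]] 0.45540148778322004
```

View pics/w1.png

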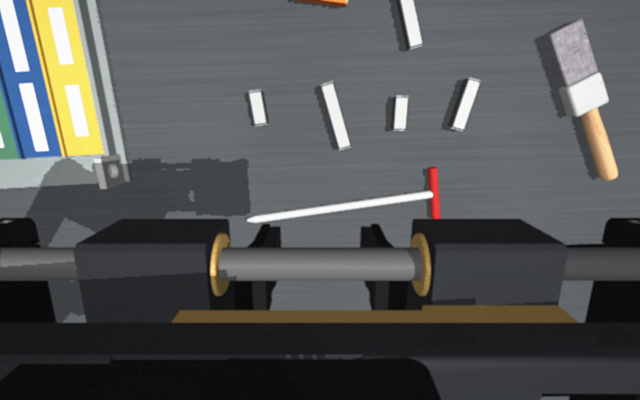

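View pics/w1o.png

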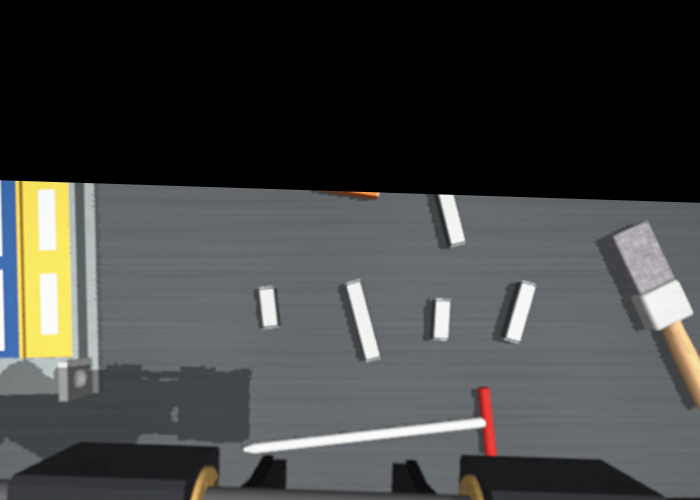

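```bash
cat >> h.py <<'E'
def bars(n,name=None,x0=.40,x1=.72,y0=-.40,y1=.06,thr=None,z=.016):
    p,d,c=grab(n,name)
    o=ortho(p,c,z,x0,x1,y0,y1,2000)
    hsv=cv2.cvtColor(o,cv2.COLOR_BGR2HSV)
    if thr is None: thr={'wrist':190,'scene':165,'top':165}[n]
    m=((hsv[...,2]>thr)&(hsv[...,1]<50)).astype(np.uint8)
    m=cv2.morphologyEx(m,cv2.MORPH_OPEN,np.ones((7,7)))
    cs,_=cv2.findContours(m,cv2.RETR_EXTERNAL,cv2.CHAIN_APPROX_NONE)
    out=[]
    for k in cs:
        if cv2.contourArea(k)<900: continue
        (cx,cy),_,_=cv2.minAreaRect(k)
        b=cv2.boxPoints(cv2.minAreaRect(k));e=[b[1]-b[0],b[2]-b[1]]
        e.sort(key=np.linalg.norm); L=e[1];a=np.degrees(np.arctan2(-L[0],-L[1]))
        a=(a+90)%180-90
        out.append((round(x1-cy/2000,4),round(y1-cx/2000,4),round(a,1),round(np.linalg.norm(L)/2,1),round(np.linalg.norm(e[0])/2,1)))
    return sorted(out,key=lambda t:t[1])
E
python3 - <<'E'
from h import *
for n in('wrist','scene','top'):
    print(n)
    for b in bars(n): print(b)
E
```

```text
wrist
(0.5387, -0.3208, np.float32(-16.2), np.float32(57.8), np.float32(14.1))
(0.6331, -0.2516, np.float32(14.4), np.float32(52.2), np.float32(13.6))
(0.5313, -0.2418, np.float32(-2.6), np.float32(37.0), np.float32(13.6))
(0.4144, -0.1646, np.float32(-83.5), np.float32(241.6), np.float32(9.0))
(0.5298, -0.1628, np.float32(14.9), np.float32(76.9), np.float32(13.5))
(0.543, -0.0679, np.float32(6.3), np.float32(36.7), np.float32(13.4))
scene
(0.5387, -0.3191, np.float32(-16.0), np.float32(57.6), np.float32(13.7))
(0.6356, -0.2493, np.float32(14.3), np.float32(58.0), np.float32(13.8))
(0.5315, -0.2402, np.float32(-2.3), np.float32(39.1), np.float32(13.5))
(0.4183, -0.1652, np.float32(-83.6), np.float32(241.2), np.float32(10.9))
(0.5301, -0.1614, np.float32(15.1), np.float32(77.3), np.float32(13.6))
(0.5435, -0.0668, np.float32(6.8), np.float32(38.5), np.float32(14.0))
top
(0.5369, -0.3179, np.float32(-15.9), np.float32(62.2), np.float32(16.5))
(0.6442, -0.2457, np.float32(14.7), np.float32(42.7), np.float32(16.3))
(0.4168, -0.2191, np.float32(-83.5), np.float32(127.8), np.float32(12.8))
```

>>> play_rows(increments=[{"dp": [15, 15, -45], "turn": 0.05}, {"dp": [15, 15, -45], "turn": 0.05}, {"dp": [15, 15, -45], "turn": 0.047}, {"dp": [15, 15, -45], "turn": 0}, {"dp": [11, 14, -40], "turn": 0}])

```text
time_s: 1.95
position: [0.5505, -0.0796, 0.0881]
tcp_rot: [[0.994, 0.109, 0.027], [0.11, -0.994, -0.015], [0.025, 0.018, -1.0]]
force: [0.6, -0.4, 0.8]
opening: 0.452
```

>>> play_rows(increments=[{"dp": [0, 0, 0], "turn": 0}, {"dp": [-4, 6, -15], "turn": 0}, {"dp": [-3, 4, -15], "turn": 0}, {"dp": [0, 0, -10], "turn": 0}, {"dp": [0, 0, 0], "turn": 0}])

```text
time_s: 2.45
position: [0.5424, -0.0765, 0.0436]
tcp_rot: [[0.995, 0.103, 0.02], [0.103, -0.995, -0.015], [0.018, 0.017, -1.0]]
force: [0.2, 0.6, 0.1]
opening: 0.452
```

>>> play_rows(increments=[{"dp": [0, 0, 0], "turn": 0}, {"dp": [0, 5, -5], "turn": 0}, {"dp": [0, 4, -5], "turn": 0}, {"dp": [0, 1, -5], "turn": 0.01}, {"dp": [0, 0, 0], "turn": 0}])

```text
time_s: 2.95
position: [0.5454, -0.069, 0.032]
tcp_rot: [[0.993, 0.111, 0.029], [0.111, -0.994, -0.018], [0.027, 0.021, -0.999]]
force: [-0.2, 0.6, -0.4]
opening: 0.451
```

```bash
python3 - <<'E'
from h import *
s=bot.read_state();print(s['time_s'],s['position'],s['tcp_rot'].round(3).tolist(),s['opening'],s['qvel'])
p,d,c=grab('wrist','w2')
s=bot.read_state();print(s['time_s'],s['position'],s['tcp_rot'].round(3).tolist(),s['opening'],s['qvel'])
E
```

```text
2.95 [ 0.54540023 -0.06903031  0.03196046] [[0.993, 0.111, 0.029], [0.111, -0.994, -0.018], [0.027, 0.021, -0.999]] 0.45135200699006417 [ 0.34131415 -0.58171079 -0.28169336 -0.09593374  0.10898197  0.13558523]
3.0 [ 0.54558394 -0.06909818  0.0321617 ] [[0.993, 0.11, 0.029], [0.111, -0.994, -0.018], [0.027, 0.021, -0.999]] 0.45047329335839476 [-0.14036832 -0.23955701 -0.07615939 -0.16195513  0.18158144  0.23260487]
```

View pics/w2.png

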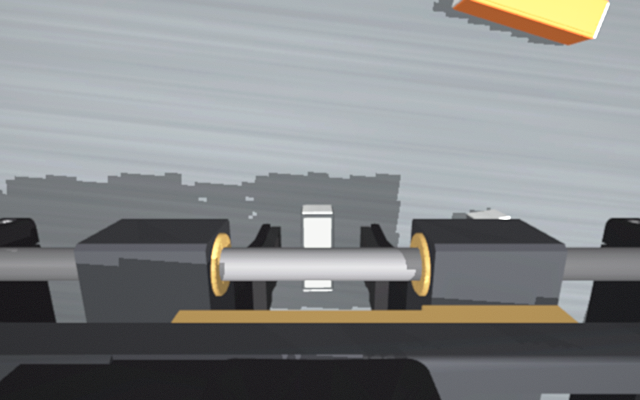

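>>> play_rows(increments=[{"dp": [-2, 1, -6], "turn": 0}, {"dp": [0, 0, 0], "turn": 0}, {"dp": [0, 0, 0], "turn": 0}, {"dp": [0, 0, 0], "turn": 0}, {"dp": [0, 0, 0], "turn": 0}], claw=0.45)

```text
time_s: 3.5
position: [0.5434, -0.0677, 0.0255]
tcp_rot: [[0.993, 0.111, 0.029], [0.112, -0.994, -0.018], [0.027, 0.021, -0.999]]
force: [-0.4, -0.2, 0.3]
opening: 0.453
```

>>> play_rows(increments=[{"dp": [0, 0, 0], "turn": 0}, {"dp": [0, 0, 0], "turn": 0}, {"dp": [0, 0, 0], "turn": 0}, {"dp": [0, 0, 0], "turn": 0}, {"dp": [0, 0, 0], "turn": 0}], claw=0)

```text
time_s: 4.0
position: [0.5437, -0.0679, 0.0258]
tcp_rot: [[0.993, 0.111, 0.03], [0.111, -0.994, -0.018], [0.027, 0.021, -0.999]]
force: [-0.0, -0.6, -0.4]
opening: 0.18
```

>>> play_rows(increments=[{"dp": [0, 0, 40], "turn": 0}, {"dp": [0, 0, 45], "turn": 0}, {"dp": [0, 20, 45], "turn": -0.04}, {"dp": [-10, 40, 40], "turn": -0.04}, {"dp": [-20, 40, 20], "turn": -0.04}])

```text
time_s: 4.5
position: [0.5141, 0.0259, 0.2114]
tcp_rot: [[1.0, -0.022, 0.021], [-0.022, -1.0, -0.016], [0.021, 0.016, -1.0]]
force: [1.2, -0.4, -0.4]
opening: 0.181
```

>>> play_rows(increments=[{"dp": [-20, 40, 0], "turn": 0}, {"dp": [-20, 40, 0], "turn": 0}, {"dp": [-20, 20, 0], "turn": 0}, {"dp": [0, 0, 0], "turn": 0}, {"dp": [0, 0, 0], "turn": 0}])

```text
time_s: 5.0
position: [0.45, 0.1332, 0.2163]
tcp_rot: [[0.999, -0.018, 0.029], [-0.017, -1.0, -0.016], [0.03, 0.015, -0.999]]
force: [0.6, 0.0, -1.5]
opening: 0.184
```

```bash
python3 - <<'E'
from h import *
s=bot.read_state();print(s['time_s'],s['position'],s['tcp_rot'].round(3).tolist(),s['opening'])
p,d,c=grab('wrist','w3')
cv2.imwrite('pics/w3o.png',ortho(p,c,0.016,0.42,0.76,0.0,0.36,1600))
X=xyzmap(d,c); np.savez('w3.npz',p=p,X=X,**c)
E
```

```text
5.0 [0.44995542 0.13320994 0.21626533] [[0.999, -0.018, 0.029], [-0.017, -1.0, -0.016], [0.03, 0.015, -0.999]] 0.18360580868878285
```

View pics/w3.png

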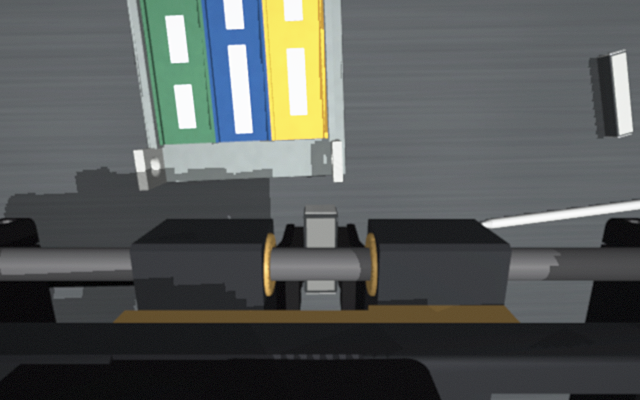

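View pics/w3o.png

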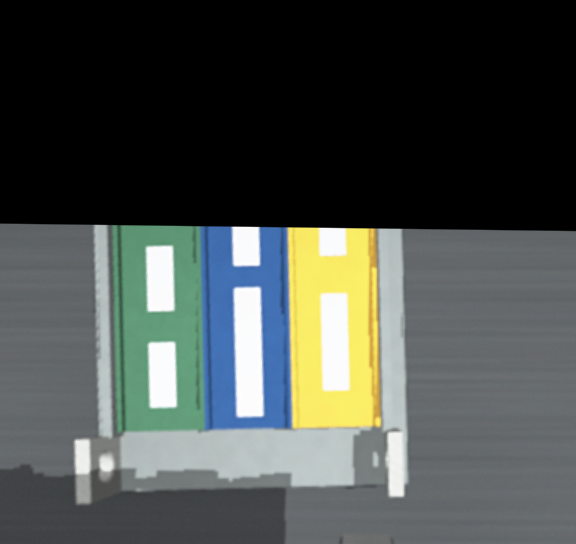

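```bash
cat >> h.py <<'E'
def rackfit(o,x1,y1,s):
    hsv=cv2.cvtColor(o,cv2.COLOR_BGR2HSV)
    m=((hsv[...,2]>170)&(hsv[...,1]<45)).astype(np.uint8)
    n,l,st,ce=cv2.connectedComponentsWithStats(m)
    return [(x1-c[1]/s,y1-c[0]/s,st[i,3]/s,st[i,2]/s) for i,c in enumerate(ce) if i and st[i,2]/s>.01 and st[i,2]/s<.03 and st[i,3]/s>.02]
def kabsch(A,B):
    A=np.array(A);B=np.array(B);a=A.mean(0);b=B.mean(0);H=(A-a).T@(B-b)
    t=np.arctan2(H[0,1]-H[1,0],H[0,0]+H[1,1]);R=np.array([[np.cos(t),-np.sin(t)],[np.sin(t),np.cos(t)]])
    T=b-R@a;return t,T,(A@R.T+T-B)
E
python3 - <<'E'
from h import *
z=np.load('w3.npz');c={k:z[k] for k in('K','xyz','attitude')}
for nm in('w','scene','top'):
    if nm!='w': p,d,c=grab(nm)
    else: p=z['p']
    o=ortho(p,c,0.016,0.42,0.76,0.0,0.36,1600)
    r=rackfit(o,.76,.36,1600)
    print(nm)
    N=[(-.06,.054),(0,.054),(.06,.054),(-.047,0),(.047,0),(-.042,-.054),(.042,-.054)]
    A=[];B=[]
    for q in r:
        print(np.round(q,4))
        if nm=='w' and q[0]>.6: continue
        for k in N:
            if np.hypot(q[0]-.586-k[0],q[1]-.205-k[1])<.012: A.append(k);B.append(q[:2])
    t,T,e=kabsch(A,B);print('fit',len(A),t,T,np.abs(e).max())
    R=np.array([[np.cos(t),-np.sin(t)],[np.sin(t),np.cos(t)]])
    for k in [(-.115,-.088),(-.115,.088)]: print('eye',R@k+T)
X=z['X']
for nm,u,v in(('nearplate top',336,148),('farplatetop',140,155)): print(nm,X[v-1:v+2,u-2:u+3].reshape(-1,3).round(4)[::4].tolist())
E
```

```text
w
[0.5538 0.2956 0.1325 0.0106]
[0.6062 0.2065 0.0244 0.0175]
[0.5362 0.1146 0.1675 0.0175]
[0.5861 0.2601 0.0419 0.0181]
[0.5403 0.2049 0.0812 0.0188]
[0.5468 0.1509 0.0606 0.0175]
[0.526  0.2587 0.0419 0.0181]
fit 4 0.025237691702358782 [0.58738288 0.20608935] 0.00014337493234786725
eye [0.47464018 0.11521535]
eye [0.47019882 0.2911593 ]
scene
[0.7469 0.0601 0.0319 0.0162]
[0.6368 0.2086 0.0856 0.0206]
[0.646  0.2629 0.0431 0.02  ]
[0.6306 0.1542 0.0606 0.0169]
[0.5862 0.2614 0.0431 0.02  ]
[0.5405 0.2061 0.0806 0.0181]
[0.5467 0.1522 0.0594 0.0175]
[0.5262 0.2599 0.0431 0.02  ]
fit 7 0.024710081006475915 [0.58775057 0.20733008] 0.002038684068969676
eye [0.47495994 0.11651558]
eye [0.47061141 0.29246185]
top
[0.745  0.0618 0.0369 0.0175]
[0.6063 0.1189 0.1612 0.0225]
[0.6332 0.2981 0.0969 0.0106]
[0.6332 0.2093 0.0831 0.0194]
[0.6446 0.2636 0.0456 0.0219]
[0.6294 0.1552 0.0612 0.0175]
[0.5956 0.2626 0.0238 0.0213]
[0.5538 0.1537 0.0425 0.0169]
[0.4864 0.1236 0.0456 0.0188]
fit 5 0.016429046720811386 [0.58993089 0.2085281 ] 0.006557729312979488
eye [0.4763921  0.11865072]
eye [0.47350072 0.29462697]
nearplate top [[0.4873, 0.1179, 0.0507], [0.4873, 0.1144, 0.0517], [0.4864, 0.1153, 0.0515], [0.4855, 0.1161, 0.051]]
farplatetop [[0.4844, 0.2914, 0.0508], [0.4843, 0.2883, 0.05], [0.4835, 0.2889, 0.0509], [0.4826, 0.29, 0.0507]]
```

>>> play_rows(increments=[{"dp": [36, 26, -8], "turn": 0.02}, {"dp": [36, 26, -15], "turn": 0.02}, {"dp": [36, 26, -15], "turn": 0}, {"dp": [36, 25, -20], "turn": 0}, {"dp": [36, 22, -20], "turn": 0}])

```text
time_s: 5.65
position: [0.6376, 0.253, 0.1364]
tcp_rot: [[1.0, 0.008, 0.029], [0.008, -1.0, -0.017], [0.029, 0.017, -0.999]]
force: [1.0, -0.4, 0.3]
opening: 0.181
```

>>> play_rows(increments=[{"dp": [15, 5, -10], "turn": 0}, {"dp": [0, 0, -20], "turn": 0}, {"dp": [0, 0, -15], "turn": 0}, {"dp": [0, 0, 0], "turn": 0}, {"dp": [0, 0, 0], "turn": 0}])

```text
time_s: 6.15
position: [0.6615, 0.2548, 0.0818]
tcp_rot: [[1.0, 0.001, 0.029], [0.002, -1.0, -0.017], [0.029, 0.017, -0.999]]
force: [0.3, -0.2, -0.4]
opening: 0.178
```

>>> play_rows(increments=[{"dp": [-8, 4, -15], "turn": 0.02}, {"dp": [-7, 3, -12], "turn": 0}, {"dp": [0, 0, 0], "turn": 0}, {"dp": [0, 0, 0], "turn": 0}, {"dp": [0, 0, 0], "turn": 0}])

```text
time_s: 6.65
position: [0.6495, 0.2601, 0.0605]
tcp_rot: [[0.999, 0.019, 0.038], [0.02, -1.0, -0.015], [0.038, 0.016, -0.999]]
force: [0.7, -0.6, -1.4]
opening: 0.176
```

>>> play_rows(increments=[{"dp": [-2, 1, -8], "turn": 0}, {"dp": [-1, 1, -6], "turn": 0}, {"dp": [0, 0, -3], "turn": 0}, {"dp": [0, 0, -1], "turn": 0}, {"dp": [0, 0, 0], "turn": 0}])

```text
time_s: 7.15
position: [0.6484, 0.2622, 0.0434]
tcp_rot: [[0.999, 0.018, 0.043], [0.019, -1.0, -0.014], [0.043, 0.015, -0.999]]
force: [-0.1, 1.0, -0.3]
opening: 0.177
```

>>> play_rows(increments=[{"dp": [0, 0, -2], "turn": 0}, {"dp": [0, 0, 0], "turn": 0}, {"dp": [0, 0, 0], "turn": 0}, {"dp": [0, 0, 0], "turn": 0}, {"dp": [0, 0, 0], "turn": 0}])

```text
time_s: 7.65
position: [0.6491, 0.2624, 0.0421]
tcp_rot: [[0.999, 0.018, 0.044], [0.019, -1.0, -0.014], [0.044, 0.014, -0.999]]
force: [-0.3, -0.2, -0.9]
opening: 0.177
```

>>> play_rows(increments=[{"dp": [0, 0, 0], "turn": 0}, {"dp": [0, 0, 0], "turn": 0}, {"dp": [0, 0, 0], "turn": 0}, {"dp": [0, 0, 30], "turn": 0}, {"dp": [0, 0, 40], "turn": 0}], claw=0.3)

```text
time_s: 8.15
position: [0.6445, 0.261, 0.1065]
tcp_rot: [[0.999, 0.018, 0.031], [0.019, -1.0, -0.017], [0.031, 0.018, -0.999]]
force: [0.9, -0.6, 0.4]
opening: 0.301
```

>>> play_rows(increments=[{"dp": [-30, -20, 40], "turn": 0}, {"dp": [-20, -40, 20], "turn": 0}, {"dp": [-15, -45, 10], "turn": 0}, {"dp": [-10, -45, 5], "turn": 0}, {"dp": [-10, -45, 0], "turn": 0}])

```text
time_s: 8.65
position: [0.5648, 0.0691, 0.189]
tcp_rot: [[0.998, 0.029, 0.052], [0.03, -0.999, -0.013], [0.052, 0.015, -0.999]]
force: [0.1, -0.9, -0.2]
opening: 0.302
```

```bash
python3 - <<'E'
from h import *
s=bot.read_state();print(s['time_s'],s['position'],s['tcp_rot'].round(3).tolist(),s['opening'])
for b in bars('scene','s4'): print(b)
E
```

```text
8.65 [0.56481007 0.0690523  0.18898454] [[0.998, 0.029, 0.052], [0.03, -0.999, -0.013], [0.052, 0.015, -0.999]] 0.3017613692366034
(0.5388, -0.319, np.float32(-16.3), np.float32(57.9), np.float32(13.8))
(0.6356, -0.2493, np.float32(14.4), np.float32(58.2), np.float32(13.8))
(0.5317, -0.2402, np.float32(-2.5), np.float32(39.7), np.float32(13.6))
(0.4183, -0.1652, np.float32(-83.6), np.float32(242.1), np.float32(11.1))
(0.5301, -0.1614, np.float32(15.1), np.float32(77.5), np.float32(13.7))
```

View pics/s4.png

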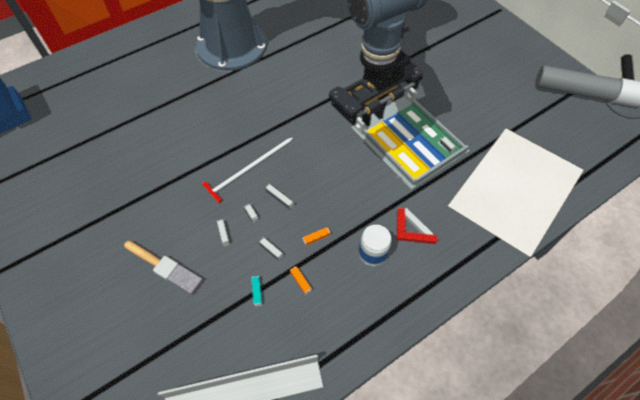

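>>> play_rows(increments=[{"dp": [-5, -46, 0], "turn": 0.08}, {"dp": [-5, -46, -5], "turn": 0.08}, {"dp": [-5, -40, -15], "turn": 0.07}, {"dp": [-5, -40, -20], "turn": 0}, {"dp": [-5, -30, -20], "turn": 0}], claw=0.45)

```text
time_s: 9.2
position: [0.5408, -0.142, 0.1322]
tcp_rot: [[0.962, 0.264, 0.065], [0.265, -0.964, -0.01], [0.06, 0.027, -0.998]]
force: [0.3, 0.8, -0.2]
opening: 0.445
```

>>> play_rows(increments=[{"dp": [0, 0, -20], "turn": 0}, {"dp": [0, 0, -15], "turn": 0}, {"dp": [0, 0, -8], "turn": 0}, {"dp": [0, 0, -4], "turn": 0}, {"dp": [0, 0, 0], "turn": 0}])

```text
time_s: 9.7
position: [0.5405, -0.1476, 0.0817]
tcp_rot: [[0.965, 0.255, 0.064], [0.256, -0.967, -0.011], [0.059, 0.027, -0.998]]
force: [0.7, -0.3, 0.3]
opening: 0.448
```

>>> play_rows(increments=[{"dp": [-3, -4, -10], "turn": 0}, {"dp": [-3, -4, -10], "turn": 0}, {"dp": [-3, -4, -10], "turn": 0}, {"dp": [-2, -2, -10], "turn": 0}, {"dp": [-1, -1, -5], "turn": 0}])

```text
time_s: 10.2
position: [0.5294, -0.1633, 0.0356]
tcp_rot: [[0.964, 0.257, 0.069], [0.259, -0.966, -0.013], [0.063, 0.03, -0.998]]
force: [-0.9, 1.4, -0.3]
opening: 0.449
```

```bash
python3 - <<'E'
from h import *
p,d,c=grab('wrist','w5')
s=bot.read_state();print(s['time_s'],s['position'],s['tcp_rot'].round(3).tolist(),s['opening'])
E
```

```text
10.25 [ 0.5288997  -0.16318901  0.03507917] [[0.964, 0.257, 0.068], [0.259, -0.966, -0.012], [0.062, 0.029, -0.998]] 0.45139625364383723
```

View pics/w5.png

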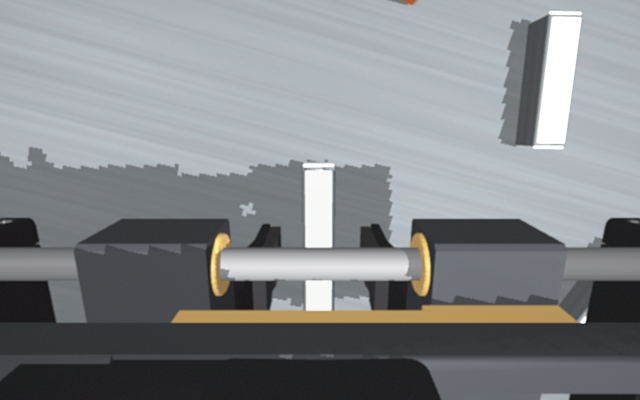

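>>> play_rows(increments=[{"dp": [0, 0, -5], "turn": 0}, {"dp": [0, 0, -4], "turn": 0}, {"dp": [0, 0, -1], "turn": 0}, {"dp": [0, 0, 0], "turn": 0}, {"dp": [0, 0, 0], "turn": 0}])

```text
time_s: 10.75
position: [0.5293, -0.1633, 0.024]
tcp_rot: [[0.964, 0.257, 0.068], [0.259, -0.966, -0.013], [0.063, 0.03, -0.998]]
force: [-0.3, -0.6, 0.1]
opening: 0.45
```

>>> play_rows(increments=[{"dp": [0, 0, 0], "turn": 0}, {"dp": [0, 0, 0], "turn": 0}, {"dp": [0, 0, 0], "turn": 0}, {"dp": [0, 0, 0], "turn": 0}, {"dp": [0, 0, 0], "turn": 0}], claw=0)

```text
time_s: 11.25
position: [0.5298, -0.1633, 0.0249]
tcp_rot: [[0.964, 0.258, 0.07], [0.259, -0.966, -0.013], [0.064, 0.031, -0.997]]
force: [1.2, -0.0, -1.4]
opening: 0.182
```

>>> play_rows(increments=[{"dp": [0, 0, 25], "turn": 0}, {"dp": [0, 0, 25], "turn": 0}, {"dp": [0, 0, 25], "turn": 0}, {"dp": [0, 0, 25], "turn": 0}, {"dp": [0, 0, 0], "turn": 0}])

```text
time_s: 11.75
position: [0.5273, -0.1621, 0.1256]
tcp_rot: [[0.964, 0.258, 0.063], [0.259, -0.966, -0.01], [0.059, 0.026, -0.998]]
force: [1.1, -0.3, -1.1]
opening: 0.173
```

>>> play_rows(increments=[{"dp": [10, 35, 2], "turn": -0.05}, {"dp": [10, 37, 0], "turn": -0.05}, {"dp": [10, 37, 0], "turn": -0.05}, {"dp": [10, 37, 0], "turn": -0.05}, {"dp": [10, 37, 0], "turn": -0.03}])

```text
time_s: 12.25
position: [0.5758, 0.021, 0.123]
tcp_rot: [[0.998, 0.01, 0.054], [0.011, -1.0, -0.026], [0.054, 0.027, -0.998]]
force: [0.7, 0.5, -1.5]
opening: 0.182
```

>>> play_rows(increments=[{"dp": [10, 37, 0], "turn": 0}, {"dp": [10, 37, 0], "turn": 0}, {"dp": [10, 37, 0], "turn": 0}, {"dp": [10, 37, 0], "turn": 0}, {"dp": [10, 20, 0], "turn": 0}])

```text
time_s: 12.75
position: [0.6215, 0.1984, 0.1136]
tcp_rot: [[0.999, 0.012, 0.04], [0.013, -1.0, -0.026], [0.04, 0.026, -0.999]]
force: [0.1, 1.0, -1.5]
opening: 0.181
```

>>> play_rows(increments=[{"dp": [0, 0, 0], "turn": 0}, {"dp": [0, 0, 0], "turn": 0}, {"dp": [0, 0, 0], "turn": 0}, {"dp": [0, 0, 0], "turn": 0}, {"dp": [0, 0, 0], "turn": 0}])

```text
time_s: 13.25
position: [0.6179, 0.1983, 0.1076]
tcp_rot: [[0.999, 0.014, 0.031], [0.015, -1.0, -0.028], [0.031, 0.028, -0.999]]
force: [-0.1, 0.5, -2.1]
opening: 0.181
```

>>> play_rows(increments=[{"dp": [4, 3, -12], "turn": 0.01}, {"dp": [4, 3, -12], "turn": 0}, {"dp": [4, 3, -12], "turn": 0}, {"dp": [4, 1, -12], "turn": 0}, {"dp": [0, 0, 0], "turn": 0}])

```text
time_s: 13.75
position: [0.6353, 0.2068, 0.0549]
tcp_rot: [[0.999, 0.022, 0.031], [0.023, -0.999, -0.027], [0.03, 0.028, -0.999]]
force: [-0.5, -0.1, -0.9]
opening: 0.179
```

>>> play_rows(increments=[{"dp": [0, 0, -6], "turn": 0}, {"dp": [0, 0, -4], "turn": 0}, {"dp": [0, 0, -2], "turn": 0}, {"dp": [0, 0, -1], "turn": 0}, {"dp": [0, 0, 0], "turn": 0}])

```text
time_s: 14.25
position: [0.6354, 0.2071, 0.0419]
tcp_rot: [[0.999, 0.022, 0.031], [0.023, -0.999, -0.028], [0.03, 0.028, -0.999]]
force: [0.3, 0.4, -1.7]
opening: 0.178
```

>>> play_rows(increments=[{"dp": [0, 0, 0], "turn": 0}, {"dp": [0, 0, 0], "turn": 0}, {"dp": [0, 0, 0], "turn": 0}, {"dp": [0, 0, 25], "turn": 0}, {"dp": [0, 0, 35], "turn": 0}], claw=0.3)

```text
time_s: 14.75
position: [0.6327, 0.2064, 0.0989]
tcp_rot: [[0.999, 0.022, 0.023], [0.023, -0.999, -0.029], [0.022, 0.029, -0.999]]
force: [-0.5, 0.9, -0.0]
opening: 0.296
```

>>> play_rows(increments=[{"dp": [-10, -35, 30], "turn": 0}, {"dp": [-10, -40, 10], "turn": 0}, {"dp": [-10, -40, 0], "turn": 0}, {"dp": [-10, -40, 0], "turn": 0}, {"dp": [-10, -40, 0], "turn": 0}])

```text
time_s: 15.25
position: [0.5876, 0.0119, 0.1478]
tcp_rot: [[0.998, 0.033, 0.044], [0.034, -0.999, -0.027], [0.043, 0.029, -0.999]]
force: [0.2, 0.0, 0.3]
opening: 0.3
```

```bash
python3 - <<'E'
from h import *
s=bot.read_state();print(s['time_s'],s['position'],s['tcp_rot'].round(3).tolist(),s['opening'])
for b in bars('scene','s6'): print(b)
p=cv2.imread('pics/s6.png');cv2.imwrite('pics/s6z.png',cv2.resize(p[70:220,320:500],None,fx=4,fy=4))
E
```

```text
15.25 [0.58755525 0.01188219 0.14777523] [[0.998, 0.033, 0.044], [0.034, -0.999, -0.027], [0.043, 0.029, -0.999]] 0.2996549771447084
(0.5388, -0.3191, np.float32(-16.3), np.float32(58.1), np.float32(14.1))
(0.6356, -0.2494, np.float32(14.3), np.float32(58.5), np.float32(13.9))
(0.5317, -0.2402, np.float32(-2.6), np.float32(39.8), np.float32(13.7))
(0.4182, -0.1652, np.float32(-83.6), np.float32(242.1), np.float32(11.4))
```

View pics/s6z.png

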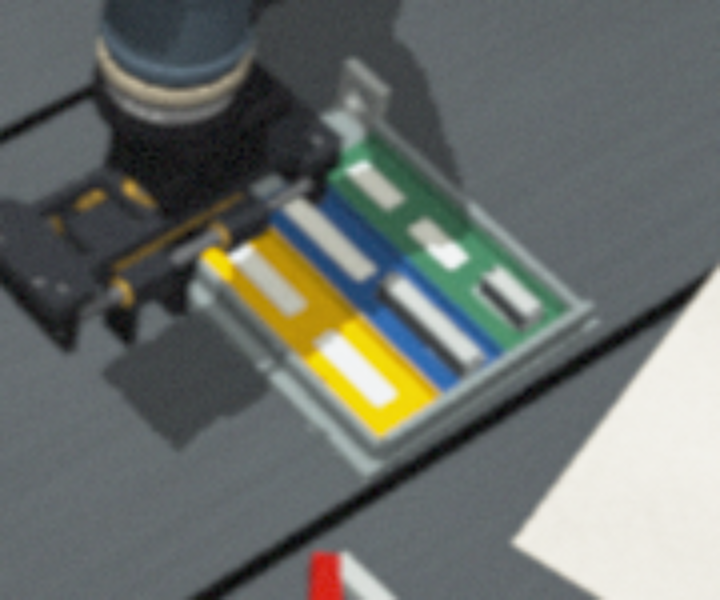

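>>> play_rows(increments=[{"dp": [-7, -35, 0], "turn": -0.04}, {"dp": [-7, -35, 0], "turn": -0.03}, {"dp": [-7, -35, 0], "turn": 0}, {"dp": [-7, -35, -5], "turn": 0}, {"dp": [-7, -35, -8], "turn": 0}], claw=0.4)

```text
time_s: 15.8
position: [0.5515, -0.1742, 0.1368]
tcp_rot: [[0.998, -0.042, 0.046], [-0.041, -0.999, -0.035], [0.047, 0.034, -0.998]]
force: [-0.3, 0.3, -0.9]
opening: 0.399
```

>>> play_rows(increments=[{"dp": [-7, -30, -10], "turn": 0}, {"dp": [-4, -15, -12], "turn": 0}, {"dp": [-2, -8, -12], "turn": 0}, {"dp": [0, 0, 0], "turn": 0}, {"dp": [0, 0, 0], "turn": 0}])

```text
time_s: 16.3
position: [0.5383, -0.2343, 0.1015]
tcp_rot: [[0.998, -0.05, 0.048], [-0.048, -0.998, -0.038], [0.05, 0.035, -0.998]]
force: [0.0, 0.4, -0.3]
opening: 0.398
```

Delta to target (−7, −7, −75).

>>> play_rows(increments=[{"dp": [-2, -2, -14], "turn": 0}, {"dp": [-2, -2, -14], "turn": 0}, {"dp": [-2, -2, -14], "turn": 0}, {"dp": [-1, -1, -12], "turn": 0}, {"dp": [0, 0, -6], "turn": 0}])

```text
time_s: 16.8
position: [0.5353, -0.2365, 0.0433]
tcp_rot: [[0.998, -0.042, 0.055], [-0.04, -0.998, -0.04], [0.056, 0.038, -0.998]]
force: [-0.3, 0.5, 0.1]
opening: 0.398
```

```bash
python3 - <<'E'
from h import *
p,d,c=grab('wrist','w7')
s=bot.read_state();print(s['time_s'],s['position'],s['tcp_rot'].round(3).tolist(),s['opening'])
E
```

```text
16.85 [ 0.53500538 -0.23624611  0.04265935] [[0.998, -0.042, 0.054], [-0.04, -0.998, -0.04], [0.055, 0.037, -0.998]] 0.40164416727666646
```

View pics/w7.png

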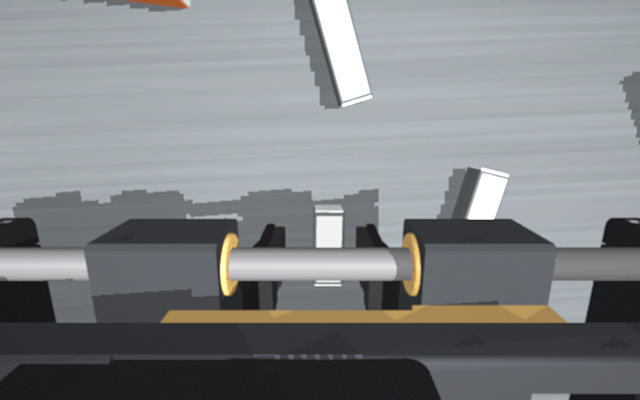

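>>> play_rows(increments=[{"dp": [-2, -3, -7], "turn": 0}, {"dp": [-1, -2, -6], "turn": 0}, {"dp": [0, 0, -3], "turn": 0}, {"dp": [0, 0, -2], "turn": 0}, {"dp": [0, 0, 0], "turn": 0}])

```text
time_s: 17.35
position: [0.533, -0.2414, 0.0242]
tcp_rot: [[0.998, -0.041, 0.056], [-0.039, -0.998, -0.041], [0.057, 0.039, -0.998]]
force: [-0.6, 1.1, 0.5]
opening: 0.401
```

>>> play_rows(increments=[{"dp": [0, 0, 0], "turn": 0}, {"dp": [0, 0, 0], "turn": 0}, {"dp": [0, 0, 0], "turn": 0}, {"dp": [0, 0, 0], "turn": 0}, {"dp": [0, 0, 0], "turn": 0}], claw=0)

```text
time_s: 17.85
position: [0.5334, -0.2418, 0.0249]
tcp_rot: [[0.998, -0.041, 0.057], [-0.039, -0.998, -0.042], [0.059, 0.039, -0.998]]
force: [0.4, -0.6, -1.9]
opening: 0.18
```

>>> play_rows(increments=[{"dp": [0, 0, 25], "turn": 0}, {"dp": [0, 0, 25], "turn": 0}, {"dp": [0, 0, 25], "turn": 0}, {"dp": [0, 0, 25], "turn": 0}, {"dp": [0, 0, 0], "turn": 0}])

```text
time_s: 18.35
position: [0.5317, -0.2406, 0.1265]
tcp_rot: [[0.998, -0.041, 0.053], [-0.039, -0.998, -0.039], [0.054, 0.037, -0.998]]
force: [-0.4, 0.3, -0.6]
opening: 0.178
```

>>> play_rows(increments=[{"dp": [3, 38, 2], "turn": 0.03}, {"dp": [3, 40, 2], "turn": 0.03}, {"dp": [3, 40, 2], "turn": 0}, {"dp": [3, 40, 2], "turn": 0}, {"dp": [3, 40, 2], "turn": 0}])

```text
time_s: 18.85
position: [0.5461, -0.043, 0.1338]
tcp_rot: [[0.998, 0.01, 0.056], [0.012, -0.999, -0.038], [0.055, 0.039, -0.998]]
force: [1.0, -0.3, -1.8]
opening: 0.176
```

>>> play_rows(increments=[{"dp": [3, 40, 2], "turn": 0}, {"dp": [5, 40, 2], "turn": 0}, {"dp": [5, 40, 2], "turn": 0}, {"dp": [5, 40, 2], "turn": 0}, {"dp": [5, 40, 2], "turn": 0}])

```text
time_s: 19.35
position: [0.5648, 0.1654, 0.138]
tcp_rot: [[0.999, 0.01, 0.045], [0.011, -0.999, -0.038], [0.045, 0.038, -0.998]]
force: [0.5, -0.2, -1.2]
opening: 0.182
```

>>> play_rows(increments=[{"dp": [5, 40, 0], "turn": 0}, {"dp": [5, 30, 0], "turn": 0}, {"dp": [0, 15, 0], "turn": 0}, {"dp": [0, 0, 0], "turn": 0}, {"dp": [0, 0, 0], "turn": 0}])

```text
time_s: 19.85
position: [0.5712, 0.258, 0.1321]
tcp_rot: [[0.999, 0.018, 0.038], [0.019, -0.999, -0.039], [0.037, 0.04, -0.998]]
force: [-0.5, 0.0, -0.7]
opening: 0.178
```

Now to (0.584, 0.260, 0.042): (+13, +2, −90).

>>> play_rows(increments=[{"dp": [3, 1, -18], "turn": 0}, {"dp": [3, 1, -18], "turn": 0}, {"dp": [3, 0, -18], "turn": 0}, {"dp": [2, 0, -14], "turn": 0}, {"dp": [1, 0, -7], "turn": 0}])

```text
time_s: 20.35
position: [0.5834, 0.2507, 0.0553]
tcp_rot: [[0.999, 0.009, 0.036], [0.01, -0.999, -0.042], [0.036, 0.043, -0.998]]
force: [-0.1, -0.1, -0.5]
opening: 0.177
```

>>> play_rows(increments=[{"dp": [0, 5, -4], "turn": 0.01}, {"dp": [0, 4, -4], "turn": 0}, {"dp": [0, 1, -4], "turn": 0}, {"dp": [0, 0, -2], "turn": 0}, {"dp": [0, 0, 0], "turn": 0}])

```text
time_s: 20.85
position: [0.5839, 0.2599, 0.0414]
tcp_rot: [[0.999, 0.018, 0.037], [0.02, -0.999, -0.043], [0.036, 0.043, -0.998]]
force: [-0.3, -0.5, -1.1]
opening: 0.181
```

>>> play_rows(increments=[{"dp": [0, 0, 0], "turn": 0}, {"dp": [0, 0, 0], "turn": 0}, {"dp": [0, 0, 0], "turn": 0}, {"dp": [0, 0, 25], "turn": 0}, {"dp": [0, 0, 35], "turn": 0}], claw=0.3)

```text
time_s: 21.35
position: [0.5808, 0.2596, 0.0987]
tcp_rot: [[0.999, 0.019, 0.028], [0.02, -0.999, -0.045], [0.028, 0.045, -0.999]]
force: [0.7, 1.0, -0.4]
opening: 0.295
```

>>> play_rows(increments=[{"dp": [0, -35, 30], "turn": 0}, {"dp": [5, -40, 10], "turn": 0}, {"dp": [5, -40, 5], "turn": 0}, {"dp": [5, -40, 5], "turn": 0}, {"dp": [5, -40, 5], "turn": 0}])

```text
time_s: 21.85
position: [0.6036, 0.0654, 0.1619]
tcp_rot: [[0.999, 0.03, 0.043], [0.032, -0.999, -0.041], [0.042, 0.043, -0.998]]
force: [1.1, 1.6, 0.7]
opening: 0.301
```

>>> play_rows(increments=[{"dp": [5, -40, 0], "turn": 0.05}, {"dp": [5, -40, 0], "turn": 0.05}, {"dp": [5, -40, 0], "turn": 0.05}, {"dp": [5, -40, 0], "turn": 0.05}, {"dp": [5, -40, 0], "turn": 0.02}], claw=0.45)

```text
time_s: 22.35
position: [0.6297, -0.143, 0.1647]
tcp_rot: [[0.965, 0.256, 0.057], [0.258, -0.966, -0.031], [0.047, 0.044, -0.998]]
force: [1.5, 0.4, 0.6]
opening: 0.449
```

```bash
python3 - <<'E'
from h import *
s=bot.read_state();print(s['time_s'],s['position'],s['tcp_rot'].round(3).tolist(),s['opening'])
for b in bars('scene','s8'): print(b)
p=cv2.imread('pics/s8.png');cv2.imwrite('pics/s8z.png',cv2.resize(p[70:270,230:480],None,fx=3,fy=3))
E
```

```text
22.35 [ 0.62973806 -0.14297721  0.16469536] [[0.965, 0.256, 0.057], [0.258, -0.966, -0.031], [0.047, 0.044, -0.998]] 0.4489814573602241
(0.5388, -0.3191, np.float32(-16.3), np.float32(58.3), np.float32(14.2))
(0.6356, -0.2493, np.float32(14.0), np.float32(58.6), np.float32(14.1))
(0.4192, -0.1736, np.float32(-83.6), np.float32(224.3), np.float32(11.4))
```

View pics/s8z.png

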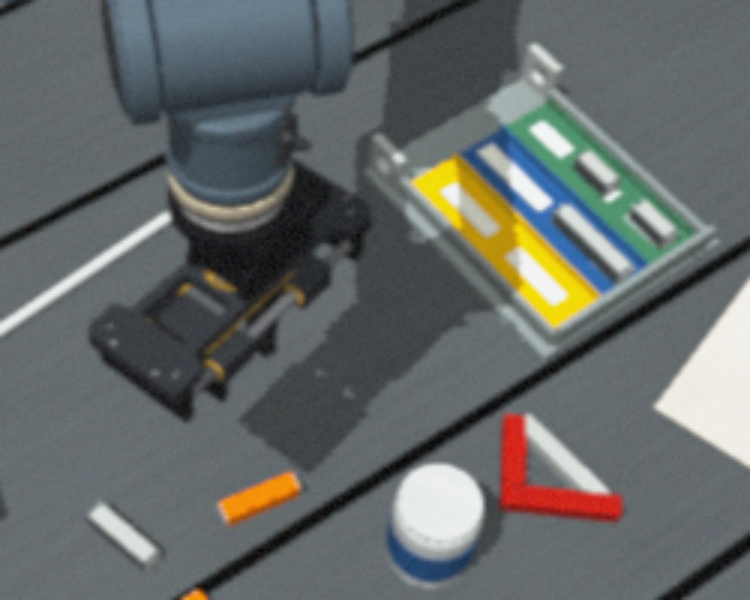

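>>> play_rows(increments=[{"dp": [1, -30, -10], "turn": 0}, {"dp": [1, -30, -15], "turn": 0}, {"dp": [1, -25, -20], "turn": 0}, {"dp": [0, -12, -20], "turn": 0}, {"dp": [0, -5, -18], "turn": 0}])

```text
time_s: 22.9
position: [0.6374, -0.2615, 0.0843]
tcp_rot: [[0.967, 0.246, 0.071], [0.25, -0.967, -0.043], [0.058, 0.06, -0.997]]
force: [-0.4, 0.5, -0.5]
opening: 0.45
```

>>> play_rows(increments=[{"dp": [0, 0, -12], "turn": 0}, {"dp": [0, 0, -8], "turn": 0}, {"dp": [0, 0, 0], "turn": 0}, {"dp": [0, 0, 0], "turn": 0}, {"dp": [0, 0, 0], "turn": 0}])

```text
time_s: 23.4
position: [0.6364, -0.2598, 0.0614]
tcp_rot: [[0.967, 0.246, 0.068], [0.249, -0.968, -0.041], [0.056, 0.057, -0.997]]
force: [0.1, 0.1, -0.4]
opening: 0.451
```

>>> play_rows(increments=[{"dp": [0, 5, -8], "turn": 0}, {"dp": [0, 3, -8], "turn": 0}, {"dp": [0, 1, -6], "turn": 0}, {"dp": [0, 0, -3], "turn": 0}, {"dp": [0, 0, 0], "turn": 0}])

```text
time_s: 23.9
position: [0.6376, -0.249, 0.0364]
tcp_rot: [[0.966, 0.248, 0.071], [0.251, -0.967, -0.042], [0.058, 0.059, -0.997]]
force: [0.2, -0.4, 0.2]
opening: 0.449
```

```bash
python3 - <<'E'
from h import *
p,d,c=grab('wrist','w9')
s=bot.read_state();print(s['time_s'],s['position'],s['tcp_rot'].round(3).tolist(),s['opening'])
E
```

```text
23.95 [ 0.637667   -0.24903821  0.03659046] [[0.966, 0.248, 0.071], [0.251, -0.967, -0.042], [0.058, 0.059, -0.997]] 0.453085838640873
```

View pics/w9.png

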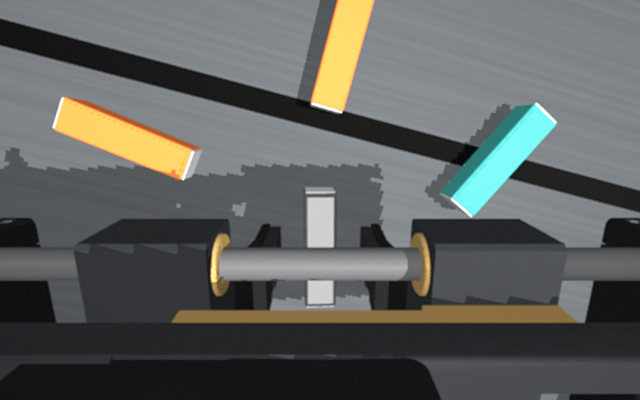

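>>> play_rows(increments=[{"dp": [-1, -1, -5], "turn": 0}, {"dp": [-1, 0, -4], "turn": 0}, {"dp": [0, 0, -2], "turn": 0}, {"dp": [0, 0, 0], "turn": 0}, {"dp": [0, 0, 0], "turn": 0}])

```text
time_s: 24.45
position: [0.6356, -0.251, 0.0249]
tcp_rot: [[0.966, 0.247, 0.072], [0.25, -0.967, -0.043], [0.059, 0.059, -0.997]]
force: [0.6, -0.0, -0.6]
opening: 0.446
```

>>> play_rows(increments=[{"dp": [0, 0, 0], "turn": 0}, {"dp": [0, 0, 0], "turn": 0}, {"dp": [0, 0, 0], "turn": 0}, {"dp": [0, 0, 0], "turn": 0}, {"dp": [0, 0, 0], "turn": 0}], claw=0)

```text
time_s: 24.95
position: [0.6359, -0.2511, 0.0254]
tcp_rot: [[0.966, 0.247, 0.072], [0.25, -0.967, -0.043], [0.059, 0.06, -0.996]]
force: [0.3, -0.3, -0.6]
opening: 0.179
```

>>> play_rows(increments=[{"dp": [0, 0, 25], "turn": 0}, {"dp": [0, 0, 25], "turn": 0}, {"dp": [0, 0, 25], "turn": 0}, {"dp": [0, 0, 30], "turn": 0}, {"dp": [0, 10, 10], "turn": -0.02}])

```text
time_s: 25.45
position: [0.6325, -0.2402, 0.1395]
tcp_rot: [[0.972, 0.226, 0.063], [0.229, -0.973, -0.04], [0.052, 0.053, -0.997]]
force: [1.0, -0.3, -1.1]
opening: 0.177
```

>>> play_rows(increments=[{"dp": [0, 38, 3], "turn": -0.05}, {"dp": [0, 40, 3], "turn": -0.05}, {"dp": [0, 40, 3], "turn": -0.05}, {"dp": [0, 40, 3], "turn": -0.04}, {"dp": [0, 40, 3], "turn": -0.01}])

```text
time_s: 25.95
position: [0.6331, -0.0428, 0.1577]
tcp_rot: [[0.998, 0.009, 0.059], [0.013, -0.998, -0.058], [0.058, 0.059, -0.997]]
force: [0.4, 0.1, -1.9]
opening: 0.181
```

>>> play_rows(increments=[{"dp": [0, 40, 0], "turn": 0}, {"dp": [0, 40, 0], "turn": 0}, {"dp": [0, 40, 0], "turn": 0}, {"dp": [0, 35, 0], "turn": 0}, {"dp": [0, 15, 0], "turn": 0}])

```text
time_s: 26.45
position: [0.6307, 0.1377, 0.1576]
tcp_rot: [[0.998, 0.012, 0.058], [0.016, -0.998, -0.057], [0.057, 0.058, -0.997]]
force: [-0.8, -0.7, -1.9]
opening: 0.182
```

>>> play_rows(increments=[{"dp": [0, 5, 0], "turn": 0}, {"dp": [0, 0, 0], "turn": 0}, {"dp": [0, 0, 0], "turn": 0}, {"dp": [0, 0, 0], "turn": 0}, {"dp": [0, 0, 0], "turn": 0}])

```text
time_s: 26.95
position: [0.6304, 0.1402, 0.1569]
tcp_rot: [[0.998, 0.012, 0.056], [0.015, -0.998, -0.059], [0.055, 0.06, -0.997]]
force: [0.2, 0.6, 0.3]
opening: 0.181
```

>>> play_rows(increments=[{"dp": [0, 5, -20], "turn": 0.01}, {"dp": [0, 4, -22], "turn": 0}, {"dp": [0, 3, -22], "turn": 0}, {"dp": [0, 3, -20], "turn": 0}, {"dp": [0, 2, -12], "turn": 0}])

```text
time_s: 27.45
position: [0.6348, 0.1513, 0.0617]
tcp_rot: [[0.998, 0.013, 0.066], [0.017, -0.998, -0.059], [0.065, 0.06, -0.996]]
force: [-0.5, -0.3, -1.4]
opening: 0.179
```

>>> play_rows(increments=[{"dp": [0, 0, 0], "turn": 0}, {"dp": [0, 0, 0], "turn": 0}, {"dp": [0, 0, 0], "turn": 0}, {"dp": [0, 0, 0], "turn": 0}, {"dp": [0, 0, 0], "turn": 0}])

```text
time_s: 27.95
position: [0.636, 0.1495, 0.0628]
tcp_rot: [[0.998, 0.011, 0.067], [0.015, -0.998, -0.06], [0.066, 0.06, -0.996]]
force: [0.2, 0.3, -1.7]
opening: 0.179
```

>>> play_rows(increments=[{"dp": [-3, 2, -6], "turn": 0.01}, {"dp": [-2, 2, -6], "turn": 0}, {"dp": [0, 0, -5], "turn": 0}, {"dp": [0, 0, -4], "turn": 0}, {"dp": [0, 0, 0], "turn": 0}])

```text
time_s: 28.45
position: [0.6311, 0.1543, 0.0415]
tcp_rot: [[0.997, 0.022, 0.07], [0.026, -0.998, -0.059], [0.069, 0.06, -0.996]]
force: [-0.1, 0.1, 0.8]
opening: 0.181
```

>>> play_rows(increments=[{"dp": [0, 0, 0], "turn": 0}, {"dp": [0, 0, 0], "turn": 0}, {"dp": [0, 0, 0], "turn": 0}, {"dp": [0, 0, 25], "turn": 0}, {"dp": [0, 0, 35], "turn": 0}], claw=0.3)

```text
time_s: 28.95
position: [0.6278, 0.1537, 0.0978]
tcp_rot: [[0.998, 0.022, 0.06], [0.026, -0.998, -0.06], [0.058, 0.061, -0.996]]
force: [0.7, 0.1, -0.9]
opening: 0.297
```

>>> play_rows(increments=[{"dp": [0, -30, 30], "turn": 0}, {"dp": [-8, -40, 10], "turn": 0}, {"dp": [-8, -40, 0], "turn": 0}, {"dp": [-8, -40, 0], "turn": 0}, {"dp": [-8, -40, 0], "turn": -0.02}])

```text
time_s: 29.45
position: [0.6009, -0.0362, 0.1479]
tcp_rot: [[0.997, 0.012, 0.079], [0.017, -0.998, -0.061], [0.078, 0.062, -0.995]]
force: [-0.3, 0.1, -0.4]
opening: 0.302
```

>>> play_rows(increments=[{"dp": [-10, -40, 0], "turn": -0.06}, {"dp": [-10, -40, 0], "turn": -0.06}, {"dp": [-10, -40, 0], "turn": -0.06}, {"dp": [-10, -40, 0], "turn": -0.06}, {"dp": [-10, -40, 0], "turn": -0.05}], claw=0.45)

```text
time_s: 29.95
position: [0.5493, -0.2449, 0.1507]
tcp_rot: [[0.956, -0.285, 0.063], [-0.28, -0.956, -0.085], [0.084, 0.063, -0.994]]
force: [1.3, 0.7, -0.5]
opening: 0.447
```

```bash
python3 - <<'E'
from h import *
s=bot.read_state();print(s['time_s'],s['position'],s['tcp_rot'].round(3).tolist(),s['opening'])
for b in bars('scene','s10'): print(b)
p=cv2.imread('pics/s10.png');cv2.imwrite('pics/s10z.png',cv2.resize(p[70:270,180:480],None,fx=2.6,fy=2.6))
E
```

```text
29.95 [ 0.54925079 -0.24487529  0.15074827] [[0.956, -0.285, 0.063], [-0.28, -0.956, -0.085], [0.084, 0.063, -0.994]] 0.4466609889967477
(0.5389, -0.3192, np.float32(-16.3), np.float32(58.6), np.float32(14.2))
```

View pics/s10z.png

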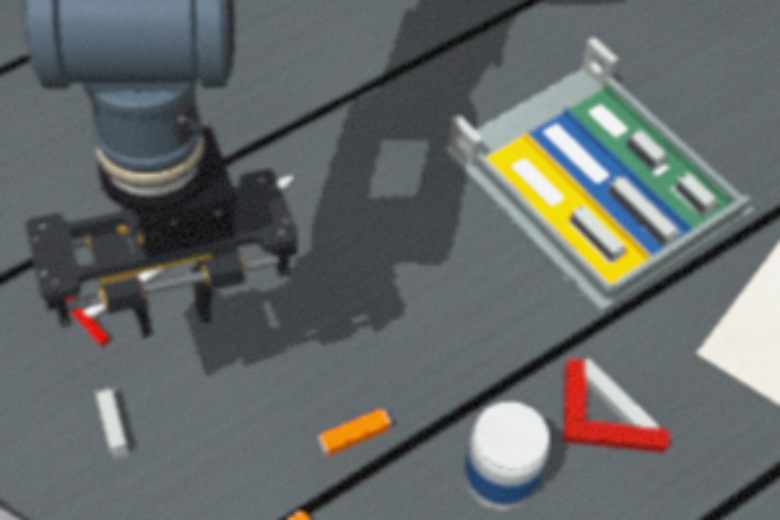

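>>> play_rows(increments=[{"dp": [-2, -22, -15], "turn": 0}, {"dp": [-2, -20, -20], "turn": 0}, {"dp": [-2, -15, -20], "turn": 0}, {"dp": [-2, -6, -20], "turn": 0}, {"dp": [0, -2, -10], "turn": 0}], claw=0.4)

```text
time_s: 30.5
position: [0.542, -0.3254, 0.0682]
tcp_rot: [[0.952, -0.297, 0.073], [-0.29, -0.952, -0.098], [0.099, 0.072, -0.993]]
force: [-1.0, 0.5, 0.5]
opening: 0.403
```

>>> play_rows(increments=[{"dp": [0, 0, 0], "turn": 0}, {"dp": [0, 0, 0], "turn": 0}, {"dp": [0, 0, 0], "turn": 0}, {"dp": [0, 0, 0], "turn": 0}, {"dp": [0, 0, 0], "turn": 0}])

```text
time_s: 31.0
position: [0.5433, -0.3239, 0.0699]
tcp_rot: [[0.953, -0.295, 0.074], [-0.287, -0.953, -0.099], [0.1, 0.073, -0.992]]
force: [0.1, 0.3, -0.0]
opening: 0.404
```

>>> play_rows(increments=[{"dp": [-3, 2, -10], "turn": 0}, {"dp": [-2, 1, -10], "turn": 0}, {"dp": [-1, 1, -8], "turn": 0}, {"dp": [0, 0, -5], "turn": 0}, {"dp": [0, 0, 0], "turn": 0}])

```text
time_s: 31.5
position: [0.5368, -0.3187, 0.0346]
tcp_rot: [[0.953, -0.294, 0.075], [-0.287, -0.953, -0.099], [0.1, 0.073, -0.992]]
force: [0.5, 0.9, -0.6]
opening: 0.4
```

```bash
python3 - <<'E'
from h import *
p,d,c=grab('wrist','w11')
s=bot.read_state();print(s['time_s'],s['position'],s['tcp_rot'].round(3).tolist(),s['opening'])
E
```

```text
31.55 [ 0.53686433 -0.3187456   0.03485283] [[0.953, -0.294, 0.075], [-0.287, -0.953, -0.099], [0.1, 0.073, -0.992]] 0.40268507966169953
```

View pics/w11.png

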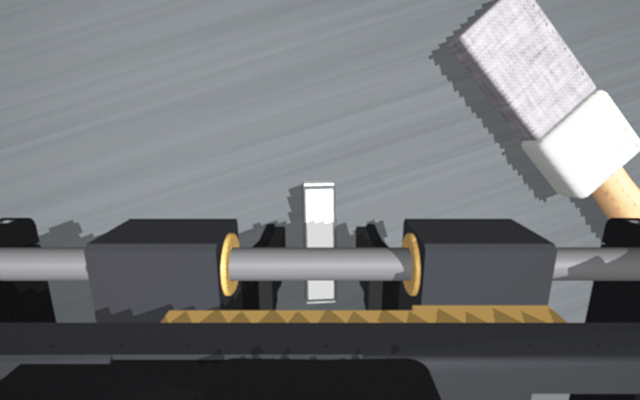

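>>> play_rows(increments=[{"dp": [1, -1, -4], "turn": 0}, {"dp": [1, -1, -4], "turn": 0}, {"dp": [0, 0, -1], "turn": 0}, {"dp": [0, 0, 0], "turn": 0}, {"dp": [0, 0, 0], "turn": 0}])

```text
time_s: 32.05
position: [0.5398, -0.3218, 0.0255]
tcp_rot: [[0.953, -0.295, 0.076], [-0.287, -0.953, -0.1], [0.102, 0.074, -0.992]]
force: [-1.2, -0.2, -0.4]
opening: 0.398
```

>>> play_rows(increments=[{"dp": [0, 0, 0], "turn": 0}, {"dp": [0, 0, 0], "turn": 0}, {"dp": [0, 0, 0], "turn": 0}, {"dp": [0, 0, 0], "turn": 0}, {"dp": [0, 0, 0], "turn": 0}], claw=0)

```text
time_s: 32.55
position: [0.54, -0.3218, 0.026]
tcp_rot: [[0.952, -0.295, 0.077], [-0.287, -0.953, -0.101], [0.103, 0.074, -0.992]]
force: [0.7, 1.1, -1.4]
opening: 0.18
```

>>> play_rows(increments=[{"dp": [0, 0, 25], "turn": 0}, {"dp": [0, 0, 25], "turn": 0}, {"dp": [0, 0, 25], "turn": 0}, {"dp": [0, 0, 30], "turn": 0}, {"dp": [0, 10, 10], "turn": 0}])

```text
time_s: 33.05
position: [0.5371, -0.3104, 0.1406]
tcp_rot: [[0.953, -0.296, 0.07], [-0.289, -0.953, -0.095], [0.095, 0.071, -0.993]]
force: [0.2, 0.5, -1.8]
opening: 0.181
```

>>> play_rows(increments=[{"dp": [0, 38, 3], "turn": 0.06}, {"dp": [1, 40, 3], "turn": 0.06}, {"dp": [1, 40, 3], "turn": 0.06}, {"dp": [1, 40, 3], "turn": 0.06}, {"dp": [1, 40, 3], "turn": 0.06}])

```text
time_s: 33.55
position: [0.539, -0.1079, 0.155]
tcp_rot: [[0.995, 0.002, 0.096], [0.009, -0.998, -0.07], [0.096, 0.07, -0.993]]
force: [1.0, 0.0, -1.3]
opening: 0.181
```

>>> play_rows(increments=[{"dp": [1, 40, 3], "turn": 0.02}, {"dp": [1, 40, 0], "turn": 0}, {"dp": [1, 40, 0], "turn": 0}, {"dp": [1, 40, 0], "turn": 0}, {"dp": [1, 40, 0], "turn": 0}])

```text
time_s: 34.05
position: [0.5372, 0.1034, 0.1541]
tcp_rot: [[0.996, 0.024, 0.088], [0.03, -0.997, -0.065], [0.086, 0.068, -0.994]]
force: [0.0, -0.0, -1.3]
opening: 0.179
```

>>> play_rows(increments=[{"dp": [0, 25, 0], "turn": 0}, {"dp": [0, 10, 0], "turn": 0}, {"dp": [0, 0, 0], "turn": 0}, {"dp": [0, 0, 0], "turn": 0}, {"dp": [0, 0, 0], "turn": 0}])

```text
time_s: 34.55
position: [0.5319, 0.1444, 0.1508]
tcp_rot: [[0.996, 0.033, 0.081], [0.038, -0.997, -0.065], [0.078, 0.068, -0.995]]
force: [0.3, -0.1, 0.3]
opening: 0.182
```

>>> play_rows(increments=[{"dp": [3, 2, -18], "turn": -0.01}, {"dp": [3, 2, -20], "turn": 0}, {"dp": [3, 2, -20], "turn": 0}, {"dp": [2, 2, -18], "turn": 0}, {"dp": [0, 1, -12], "turn": 0}])

```text
time_s: 35.05
position: [0.5469, 0.1458, 0.0626]
tcp_rot: [[0.996, 0.01, 0.086], [0.016, -0.998, -0.067], [0.086, 0.068, -0.994]]
force: [-0.8, -0.1, -1.5]
opening: 0.179
```

>>> play_rows(increments=[{"dp": [0, 0, 0], "turn": 0}, {"dp": [0, 0, 0], "turn": 0}, {"dp": [0, 0, 0], "turn": 0}, {"dp": [0, 0, 0], "turn": 0}, {"dp": [0, 0, 0], "turn": 0}])

```text
time_s: 35.55
position: [0.5473, 0.1431, 0.0632]
tcp_rot: [[0.996, 0.007, 0.086], [0.013, -0.998, -0.068], [0.085, 0.069, -0.994]]
force: [0.3, 0.0, -0.6]
opening: 0.183
```

>>> play_rows(increments=[{"dp": [-1, 5, -6], "turn": 0.01}, {"dp": [0, 3, -6], "turn": 0.01}, {"dp": [0, 1, -5], "turn": 0}, {"dp": [0, 0, -4], "turn": 0}, {"dp": [0, 0, 0], "turn": 0}])

```text
time_s: 36.05
position: [0.547, 0.1536, 0.042]
tcp_rot: [[0.995, 0.03, 0.091], [0.036, -0.997, -0.066], [0.089, 0.069, -0.994]]
force: [-1.6, -1.4, 3.5]
opening: 0.178
```

>>> play_rows(increments=[{"dp": [0, 0, 0], "turn": 0}, {"dp": [0, 0, 0], "turn": 0}, {"dp": [0, 0, 0], "turn": 0}, {"dp": [0, 0, 25], "turn": 0}, {"dp": [0, 0, 35], "turn": 0}], claw=0.3)

```text
time_s: 36.55
position: [0.5437, 0.153, 0.0985]
tcp_rot: [[0.996, 0.03, 0.08], [0.035, -0.997, -0.067], [0.078, 0.069, -0.995]]
force: [-0.3, -0.2, -0.0]
opening: 0.299
```

>>> play_rows(increments=[{"dp": [-10, -30, 40], "turn": 0.1}, {"dp": [-15, -35, 20], "turn": 0.14}, {"dp": [-15, -35, 10], "turn": 0.14}, {"dp": [-10, -35, 10], "turn": 0.14}, {"dp": [-10, -35, 0], "turn": 0.14}])

```text
time_s: 37.05
position: [0.4944, 0.0023, 0.1806]
tcp_rot: [[0.797, 0.593, 0.116], [0.597, -0.802, -0.006], [0.09, 0.074, -0.993]]
force: [-0.2, -0.2, 0.2]
opening: 0.298
```

```bash
python3 - <<'E'
from h import *
s=bot.read_state();print(s['time_s'],s['position'],s['tcp_rot'].round(3).tolist(),s['opening'],s['joint_positions'])
p,d,c=grab('scene','s12');cv2.imwrite('pics/s12z.png',cv2.resize(p[70:270,180:480],None,fx=2.6,fy=2.6))
for b in bars('scene',x0=.37): print(b)
E
```

```text
37.05 [0.49444137 0.00225837 0.18057538] [[0.797, 0.593, 0.116], [0.597, -0.802, -0.006], [0.09, 0.074, -0.993]] 0.29837628762393786 [-13.42485907  23.54548589 108.79424579   1.82344461  41.09180717
  38.62130558]
(0.4183, -0.1654, np.float32(-83.6), np.float32(241.6), np.float32(11.1))
```

View pics/s12z.png

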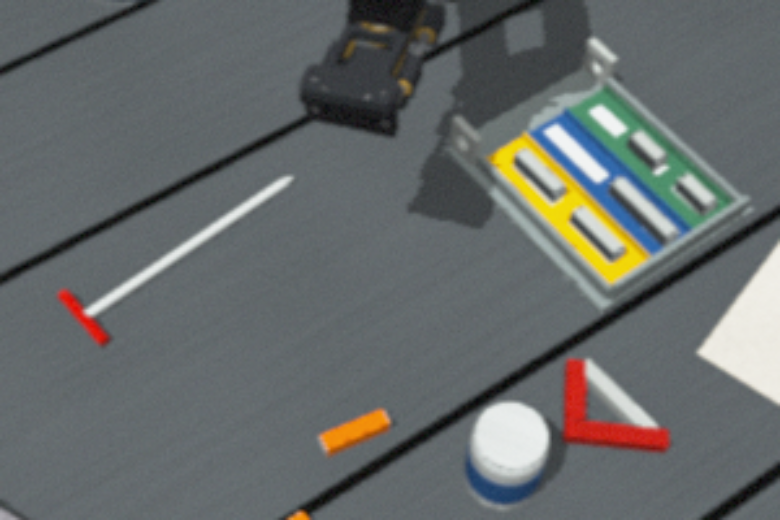

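>>> play_rows(increments=[{"dp": [-8, -25, 5], "turn": 0.1}, {"dp": [-8, -30, 3], "turn": 0.1}, {"dp": [-8, -30, 3], "turn": 0.1}, {"dp": [-8, -30, 0], "turn": 0.1}, {"dp": [-8, -30, 0], "turn": 0.1}])

```text
time_s: 37.65
position: [0.453, -0.1443, 0.1912]
tcp_rot: [[0.405, 0.909, 0.103], [0.91, -0.411, 0.052], [0.089, 0.073, -0.993]]
force: [0.1, -0.1, 0.1]
opening: 0.302
```

>>> play_rows(increments=[{"dp": [-8, -30, 0], "turn": 0.1}, {"dp": [-8, -30, 0], "turn": 0.1}, {"dp": [-8, -30, 0], "turn": 0.1}, {"dp": [0, -20, 0], "turn": 0.1}, {"dp": [0, -10, 0], "turn": 0.1}], claw=0.4)

```text
time_s: 38.15
position: [0.4287, -0.2696, 0.191]
tcp_rot: [[-0.092, 0.994, 0.064], [0.992, 0.086, 0.095], [0.089, 0.073, -0.993]]
force: [0.4, -0.0, 0.8]
opening: 0.402
```

```bash
python3 - <<'E'
from h import *
s=bot.read_state();print(s['time_s'],s['position'],s['tcp_rot'].round(3).tolist(),s['opening'],s['joint_positions'])
p,d,c=grab('wrist','w13')
cv2.imwrite('pics/w13o.png',ortho(p,c,0.005,0.30,0.60,-0.36,0.14,1500))
E
```

```text
38.15 [ 0.42873119 -0.26955855  0.19097265] [[-0.092, 0.994, 0.064], [0.992, 0.086, 0.095], [0.089, 0.073, -0.993]] 0.4017457315601703 [-48.54883817  25.51503599 102.06741366   7.87802288  54.33621813
 -58.37385481]
```

View pics/w13.png

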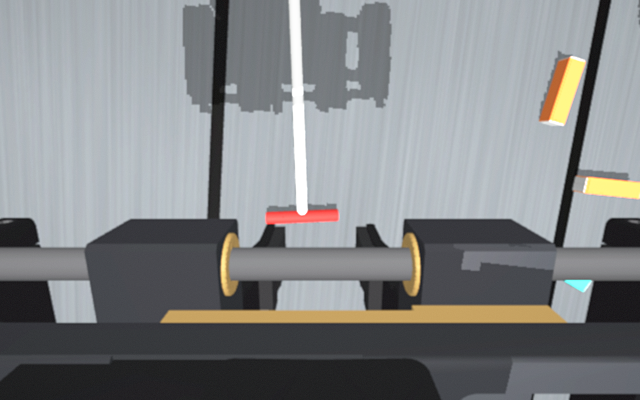

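View pics/w13o.png

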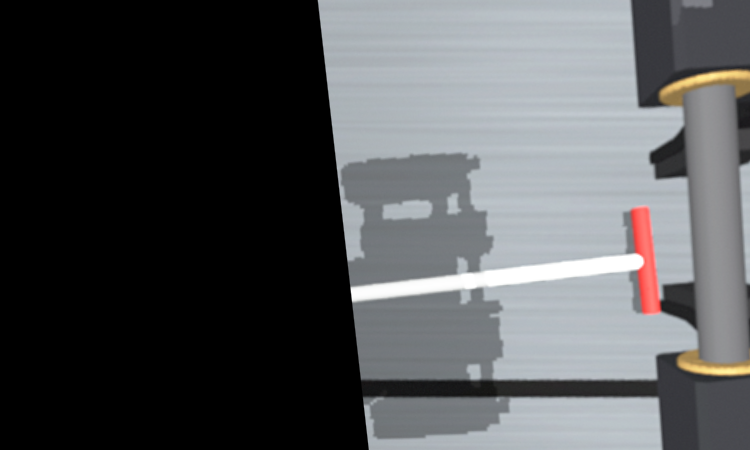

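>>> play_rows(increments=[{"dp": [-2, 3, -28], "turn": 0.01}, {"dp": [-2, 3, -28], "turn": 0.01}, {"dp": [-1, 3, -28], "turn": 0}, {"dp": [-1, 3, -25], "turn": 0}, {"dp": [-1, 3, -15], "turn": 0}], claw=0.3)

```text
time_s: 38.7
position: [0.4265, -0.2557, 0.0656]
tcp_rot: [[-0.101, 0.992, 0.071], [0.992, 0.095, 0.087], [0.079, 0.079, -0.994]]
force: [0.2, 0.3, -0.0]
opening: 0.304
```

>>> play_rows(increments=[{"dp": [0, 0, 0], "turn": 0}, {"dp": [0, 0, 0], "turn": 0}, {"dp": [0, 0, 0], "turn": 0}, {"dp": [0, 0, 0], "turn": 0}, {"dp": [0, 0, 0], "turn": 0}])

```text
time_s: 39.2
position: [0.4276, -0.2531, 0.0659]
tcp_rot: [[-0.098, 0.993, 0.07], [0.992, 0.091, 0.088], [0.081, 0.078, -0.994]]
force: [0.2, 0.2, 0.3]
opening: 0.305
```

```bash
python3 - <<'E'
from h import *
s=bot.read_state();print(s['time_s'],s['position'],s['tcp_rot'].round(3).tolist(),s['opening'],s['joint_positions'])
p,d,c=grab('wrist','w14')
E
```

```text
39.2 [ 0.42760796 -0.25311493  0.06590619] [[-0.098, 0.993, 0.07], [0.992, 0.091, 0.088], [0.081, 0.078, -0.994]] 0.3049542243502191 [-47.32264811  37.63008134 108.73528219  11.11286175  35.15480099
 -61.94245599]
```

View pics/w14.png

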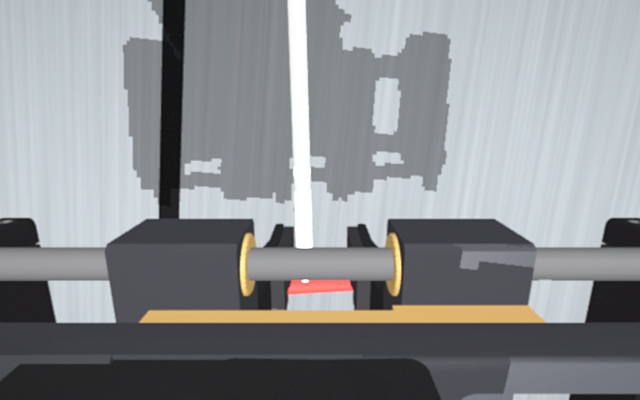

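>>> play_rows(increments=[{"dp": [-3, 0, -10], "turn": 0.015}, {"dp": [-2, 0, -10], "turn": 0.015}, {"dp": [-1, 0, -9], "turn": 0}, {"dp": [-1, 0, -6], "turn": 0}, {"dp": [0, 0, 0], "turn": 0}])

```text
time_s: 39.75
position: [0.42, -0.2539, 0.0284]
tcp_rot: [[-0.129, 0.989, 0.068], [0.988, 0.123, 0.089], [0.08, 0.079, -0.994]]
force: [-0.3, -0.2, 0.3]
opening: 0.299
```

>>> play_rows(increments=[{"dp": [1, 0, -3], "turn": -0.01}, {"dp": [0, 0, -2], "turn": 0}, {"dp": [0, 0, -2], "turn": 0}, {"dp": [0, 0, 0], "turn": 0}, {"dp": [0, 0, 0], "turn": 0}])

```text
time_s: 40.25
position: [0.4211, -0.2539, 0.0215]
tcp_rot: [[-0.118, 0.991, 0.069], [0.99, 0.112, 0.088], [0.08, 0.079, -0.994]]
force: [0.7, -0.3, -0.5]
opening: 0.299
```

```bash
python3 - <<'E'
from h import *
p,d,c=grab('wrist','w15')
s=bot.read_state();print(s['time_s'],s['position'],s['tcp_rot'].round(3).tolist(),s['opening'],s['force'])
E
```

```text
40.3 [ 0.42111869 -0.2539243   0.02145479] [[-0.118, 0.991, 0.069], [0.99, 0.112, 0.088], [0.08, 0.079, -0.994]] 0.30026401790019824 [-0.51618034  0.15637322  0.10938738]
```

View pics/w15.png

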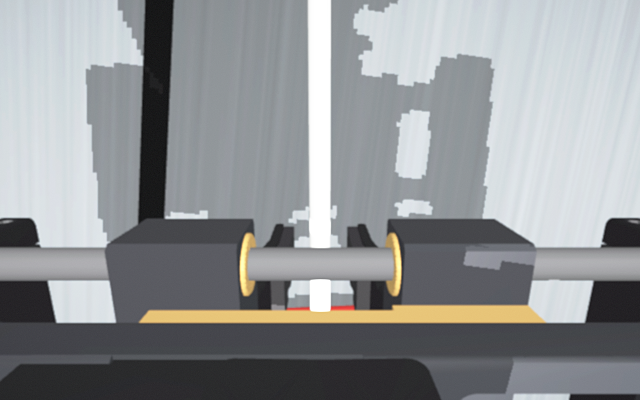

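>>> play_rows(increments=[{"dp": [0, 0, 0], "turn": 0}, {"dp": [0, 0, 0], "turn": 0}, {"dp": [0, 0, 0], "turn": 0}, {"dp": [0, 0, 0], "turn": 0}, {"dp": [0, 0, 0], "turn": 0}], claw=0)

```text
time_s: 40.8
position: [0.4215, -0.2541, 0.0214]
tcp_rot: [[-0.118, 0.991, 0.07], [0.99, 0.112, 0.088], [0.079, 0.079, -0.994]]
force: [0.1, 0.9, 0.2]
opening: 0.1
```

>>> play_rows(increments=[{"dp": [0, 0, 8], "turn": 0}, {"dp": [0, 0, 12], "turn": 0}, {"dp": [0, 0, 15], "turn": 0}, {"dp": [0, 0, 15], "turn": 0}, {"dp": [0, 0, 0], "turn": 0}])

```text
time_s: 41.3
position: [0.4212, -0.2539, 0.0751]
tcp_rot: [[-0.118, 0.991, 0.069], [0.99, 0.112, 0.088], [0.079, 0.079, -0.994]]
force: [0.8, 0.1, -0.6]
opening: 0.105
```

```bash
python3 - <<'E'
from h import *
p,d,c=grab('wrist','w16')
s=bot.read_state();print(s['time_s'],s['position'],s['tcp_rot'].round(3).tolist(),s['opening'],s['force'])
p,d,c=grab('scene','s16');cv2.imwrite('pics/s16z.png',cv2.resize(p[70:270,180:480],None,fx=2.6,fy=2.6))
E
```

```text
41.35 [ 0.42089844 -0.25362305  0.07442646] [[-0.118, 0.991, 0.068], [0.99, 0.112, 0.089], [0.08, 0.078, -0.994]] 0.10332128863542056 [-0.10930151 -0.34759776 -1.31478483]
```

View pics/w16.png

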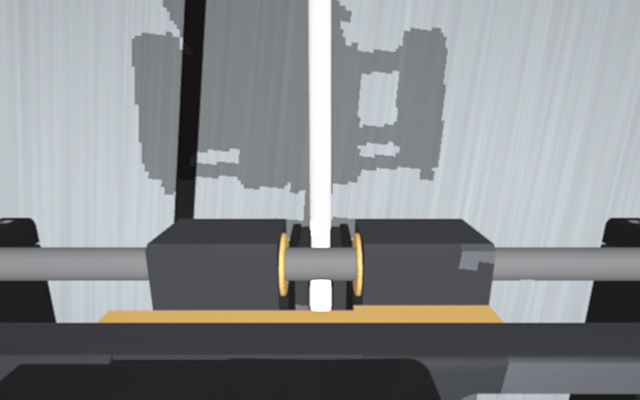

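View pics/s16z.png

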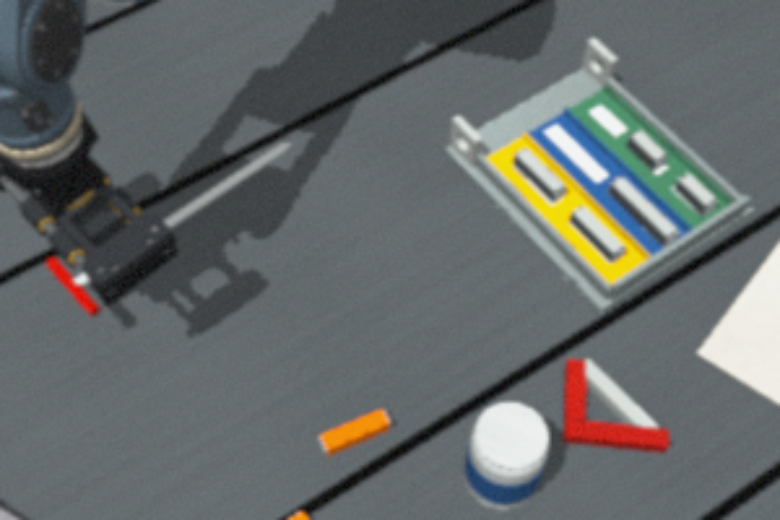

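```bash
cat >> h.py <<'E'
def rodline(cols=(270,370),vmax=215):
    c=bot.get_calibration('wrist');p,d=bot.capture('wrist')
    X=xyzmap(d,c);hsv=cv2.cvtColor(p,cv2.COLOR_BGR2HSV)
    s=bot.read_state()
    m=(X[...,2]>s['position'][2]-.03)&(d>0.02)&(d<.6);m[vmax:]=0;m[:,:cols[0]]=0;m[:,cols[1]:]=0
    q=X[m]
    if len(q)<20: print('few',len(q));return
    ce=np.median(q,0);q=q[np.linalg.norm((q-ce)[:,[0,2]],axis=1)<.06]
    # per y-bin medians, top of rod
    ys=np.arange(q[:,1].min(),q[:,1].max(),.01);B=[]
    for y in ys:
        w=q[(q[:,1]>=y)&(q[:,1]<y+.01)]
        if len(w)>5: B.append((np.mean([w[:,0].min(),w[:,0].max()]),y+.005,np.percentile(w[:,2],80)-.005))
    B=np.array(B);return s,B,np.polyfit(B[:,1],B[:,0],1),np.polyfit(B[:,1],B[:,2],1)
E
python3 - <<'E'
from h import *
s,B,fx,fz=rodline()
print(s['position']);print(B.round(4));print('dx/dy',fx,'dz/dy',fz)
E
```

```text
[ 0.42029871 -0.2530204   0.07317766]
[[ 0.4195 -0.2307  0.0586]
 [ 0.4185 -0.2207  0.0587]
 [ 0.4173 -0.2107  0.0586]
 [ 0.4161 -0.2007  0.0586]
 [ 0.4148 -0.1907  0.0584]
 [ 0.4137 -0.1807  0.0585]
 [ 0.4125 -0.1707  0.0584]
 [ 0.4114 -0.1607  0.0584]
 [ 0.4102 -0.1507  0.0584]
 [ 0.4095 -0.1407  0.0582]]
dx/dy [-0.11500828  0.3930135 ] dz/dy [-0.00361247  0.05781687]
```

>>> play_rows(increments=[{"dp": [10, 18, 0], "turn": -0.03}, {"dp": [10, 20, 0], "turn": -0.03}, {"dp": [10, 20, 0], "turn": -0.03}, {"dp": [10, 18, 0], "turn": 0}, {"dp": [8, 12, 0], "turn": 0}])

```text
time_s: 41.95
position: [0.4674, -0.1635, 0.0698]
tcp_rot: [[-0.018, 0.997, 0.07], [0.996, 0.012, 0.087], [0.085, 0.072, -0.994]]
force: [-0.6, 0.6, -0.5]
opening: 0.102
```

```bash
python3 - <<'E'
from h import *
s,B,fx,fz=rodline()
y=s['position'][1]
print(s['time_s'],s['position'],s['tcp_rot'].round(3).tolist(),s['opening'],s['qvel'].round(2));print(B[[0,-1]].round(4));print('dx/dy',fx,'dz/dy',fz,'at tcp',np.polyval(fx,y),np.polyval(fz,y))
E
```

```text
42.0 [ 0.46795669 -0.16199603  0.06985233] [[-0.02, 0.997, 0.07], [0.996, 0.013, 0.087], [0.086, 0.072, -0.994]] 0.09913866358656787 [-2.29 -0.3   0.52 -1.09 -0.09 -4.08]
[[ 0.4686 -0.1404  0.0549]
 [ 0.4676 -0.0504  0.055 ]]
dx/dy [-0.01173857  0.4669015 ] dz/dy [0.00063871 0.05499392] at tcp 0.46880309969490314 0.054890449350246825
```

>>> play_rows(increments=[{"dp": [4, 8, -7], "turn": 0.013}, {"dp": [4, 8, -7], "turn": 0}, {"dp": [3, 8, -6], "turn": 0}, {"dp": [1, 6, -3], "turn": 0}, {"dp": [0, 0, 0], "turn": 0}])

```text
time_s: 42.5
position: [0.4794, -0.1298, 0.0427]
tcp_rot: [[-0.033, 0.997, 0.065], [0.996, 0.027, 0.09], [0.088, 0.068, -0.994]]
force: [0.0, 0.8, -0.3]
opening: 0.103
```

```bash
cat > r.py <<'E'
from h import *
s,B,fx,fz=rodline()
y=s['position'][1]
print(s['time_s'],s['position'],s['tcp_rot'].round(3).tolist(),s['opening'],s['force']);print(B[[0,-1]].round(4));print('dx/dy',fx,'dz/dy',fz,'at tcp',np.polyval(fx,y),np.polyval(fz,y))
n=y+.213
print('nose',np.polyval(fx,n),n,np.polyval(fz,n),'line there',.4747-.025*(n-.1157),.030)
E
python3 r.py; python3 -c "
from h import *
grab('wrist','w17')"
```

```text
42.55 [ 0.47957663 -0.1302474   0.04294468] [[-0.033, 0.997, 0.066], [0.996, 0.027, 0.09], [0.088, 0.069, -0.994]] 0.10162476246384794 [ 0.27274767 -0.3219614  -0.47499712]
[[ 0.4802 -0.1067  0.0278]
 [ 0.4778 -0.0167  0.0279]]
dx/dy [-0.02678306  0.47723081] dz/dy [0.00209527 0.02805045] at tcp 0.48071923811697514 0.02777754870195628
nose 0.47501444538635645 0.08275259760420525 0.0282238410635484 line there 0.4755236850598949 0.03
```

View pics/w17.png

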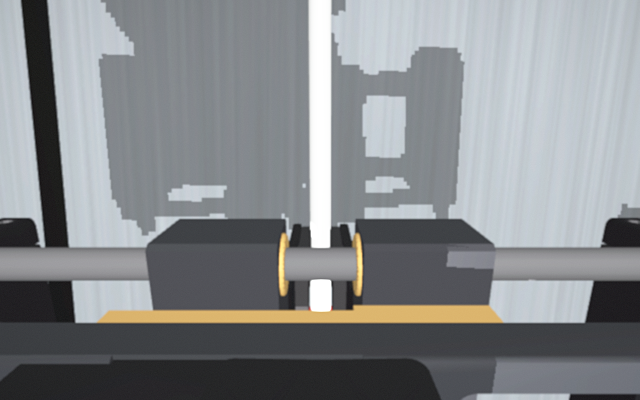

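>>> play_rows(increments=[{"dp": [0.5, 0, 2], "turn": 0}, {"dp": [0, 0, 0], "turn": 0}, {"dp": [0, 0, 0], "turn": 0}, {"dp": [0, 0, 0], "turn": 0}, {"dp": [0, 0, 0], "turn": 0}])

```text
time_s: 43.1
position: [0.481, -0.1326, 0.0465]
tcp_rot: [[-0.031, 0.997, 0.07], [0.996, 0.025, 0.087], [0.085, 0.072, -0.994]]
force: [-0.2, 0.5, -0.4]
opening: 0.103
```

```bash
python3 r.py; python3 - <<'E'
from h import *
p,d,c=grab('scene')
for P in [(.4747,.1157,.03),(.4703,.2917,.03)]:
    print(proj(c,P))
z=cv2.resize(p[70:170,290:440],None,fx=5,fy=5,interpolation=cv2.INTER_CUBIC)
for P in [(.4747,.1157,.03),(.4703,.2917,.03)]:
    u,v=proj(c,P); cv2.circle(z,(int((u-290)*5+2),int((v-70)*5+2)),4,(0,0,255),1)
cv2.imwrite('pics/s18z.png',z)
E
```

```text
43.15 [ 0.48105955 -0.1325933   0.0465521 ] [[-0.031, 0.997, 0.07], [0.996, 0.025, 0.087], [0.085, 0.072, -0.994]] 0.099303955096902 [ 0.02070907  0.56584749 -0.2952569 ]
[[ 0.4819 -0.1094  0.0315]
 [ 0.4797 -0.0194  0.0315]]
dx/dy [-0.02394034  0.47920371] dz/dy [0.00036538 0.03158964] at tcp 0.48237804258629263 0.03154119694084207
nose 0.47727874916335716 0.08040670130400504 0.031619023357220936 line there 0.4755823324673999 0.03
[358.28163482 124.04225251]
[409.76734818  94.00134147]
```

View pics/s18z.png

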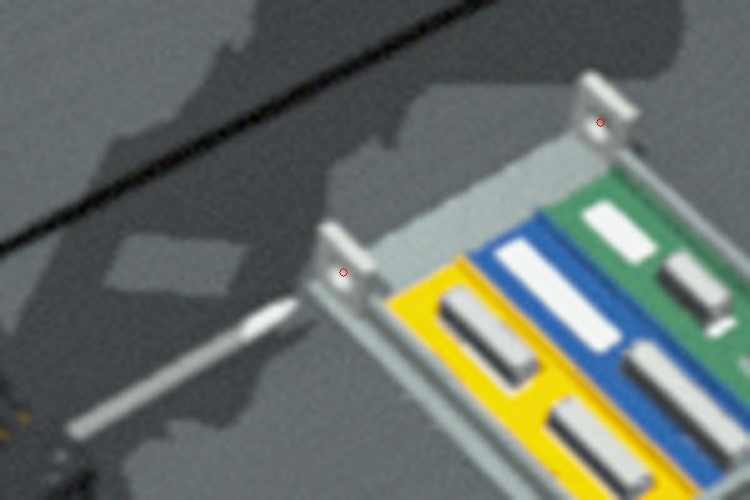

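>>> play_rows(increments=[{"dp": [-1, 6, -1], "turn": 0}, {"dp": [-0.8, 6, -0.5], "turn": 0}, {"dp": [-0.1, 6, 0], "turn": 0}, {"dp": [-0.1, 4, 0], "turn": 0}, {"dp": [0, 2, 0], "turn": 0}])

```text
time_s: 43.7
position: [0.4783, -0.106, 0.0447]
tcp_rot: [[-0.031, 0.997, 0.069], [0.996, 0.025, 0.088], [0.086, 0.071, -0.994]]
force: [-0.4, -0.4, -0.2]
opening: 0.105
```

```bash
python3 r.py
```

```text
43.75 [ 0.47819043 -0.10579218  0.04473101] [[-0.031, 0.997, 0.068], [0.996, 0.025, 0.088], [0.086, 0.071, -0.994]] 0.1015829964937938 [-0.22376353  0.35506228 -0.63119997]
[[ 0.4792 -0.0829  0.0297]
 [ 0.477   0.0071  0.0297]]
dx/dy [-0.02427487  0.47709272] dz/dy [0.0003102  0.02978024] at tcp 0.479660810945381 0.02974742683542549
nose 0.4744902632737586 0.10720782265944818 0.029813499335637945 line there 0.4749123044335138 0.03
```

Aligned to within 0.5 mm. Next I push through the near eye.

>>> play_rows(increments=[{"dp": [0, 8, 0], "turn": 0}, {"dp": [-0.1, 8, 0], "turn": 0}, {"dp": [-0.2, 8, 0], "turn": 0}, {"dp": [-0.2, 8, 0], "turn": 0}, {"dp": [-0.2, 4, 0], "turn": 0}])

```text
time_s: 44.25
position: [0.4777, -0.067, 0.0448]
tcp_rot: [[-0.031, 0.997, 0.069], [0.996, 0.025, 0.088], [0.086, 0.071, -0.994]]
force: [-0.6, 0.6, -0.5]
opening: 0.103
```

```bash
python3 r.py; python3 - <<'E'
from h import *
p,d,c=grab('scene')
cv2.imwrite('pics/s19z.png',cv2.resize(p[70:170,290:440],None,fx=5,fy=5,interpolation=cv2.INTER_CUBIC))
E
```

```text
44.3 [ 0.47737203 -0.06657085  0.0447866 ] [[-0.031, 0.997, 0.068], [0.996, 0.025, 0.088], [0.086, 0.071, -0.994]] 0.10175875126973753 [-0.17049353 -0.32307339 -0.63087235]
[[ 0.4785 -0.0438  0.0298]
 [ 0.4764  0.0462  0.0299]]
dx/dy [-0.02410967  0.47740336] dz/dy [0.00119921 0.02986877] at tcp 0.47900836477954445 0.029788934960956387
nose 0.47387300586846715 0.1464291510298244 0.03004436775127564 line there 0.4739317712242544 0.03
```

View pics/s19z.png

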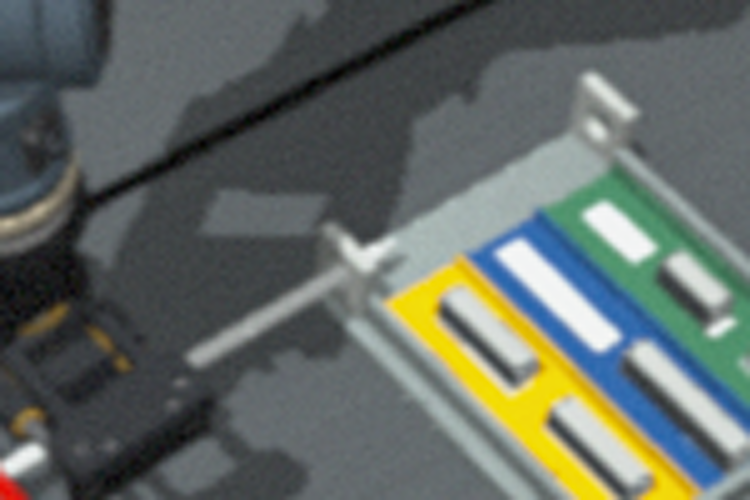

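>>> play_rows(increments=[{"dp": [-0.2, 12, 0], "turn": 0}, {"dp": [-0.3, 12, 0], "turn": 0}, {"dp": [-0.3, 12, 0], "turn": 0}, {"dp": [-0.3, 12, 0], "turn": 0}, {"dp": [-0.2, 8, 0], "turn": 0}])

```text
time_s: 44.85
position: [0.4766, -0.0077, 0.0449]
tcp_rot: [[-0.029, 0.997, 0.07], [0.996, 0.023, 0.087], [0.086, 0.072, -0.994]]
force: [-0.3, -1.0, -0.5]
opening: 0.104
```

```bash
python3 r.py
```

```text
44.9 [ 0.4760409  -0.00673461  0.04485317] [[-0.03, 0.997, 0.069], [0.996, 0.024, 0.088], [0.086, 0.071, -0.994]] 0.10062971573936383 [-0.22321484  1.50746754 -1.13291975]
[[0.4775 0.0154 0.0298]
 [0.4748 0.1154 0.0118]]
dx/dy [-0.03561397  0.47833069] dz/dy [-0.08137452  0.03356854] at tcp 0.47857053926477305 0.034116567804822605
nose 0.4709847626014918 0.20626539412393374 0.016783795520555252 line there 0.47243586514690167 0.03
```

```bash
sed -i 's/B=np.array(B);return/B=np.array(B);B=B[B[:,1]<.103];return/' h.py; python3 r.py
```

```text
44.95 [ 0.47637186 -0.0076075   0.04485197] [[-0.031, 0.997, 0.069], [0.996, 0.024, 0.088], [0.086, 0.072, -0.994]] 0.09904139998906546 [ 0.63774715 -0.98155513 -1.07340787]
[[0.4769 0.0162 0.0298]
 [0.475  0.0962 0.03  ]]
dx/dy [-0.02385451  0.47726518] dz/dy [0.0017889  0.02983984] at tcp 0.4774466577610688 0.029826227578588584
nose 0.4723656469661372 0.20539250123769834 0.03020726378828845 line there 0.47245768746905753 0.03
```

>>> play_rows(increments=[{"dp": [-0.2, 12, 0], "turn": 0}, {"dp": [-0.3, 12, 0], "turn": 0}, {"dp": [-0.3, 12, 0], "turn": 0}, {"dp": [-0.3, 12, 0], "turn": 0}, {"dp": [-0.2, 8, 0], "turn": 0}])

```text
time_s: 45.45
position: [0.4756, 0.0518, 0.0449]
tcp_rot: [[-0.028, 0.997, 0.071], [0.996, 0.022, 0.087], [0.085, 0.073, -0.994]]
force: [-0.1, 0.1, -0.3]
opening: 0.103
```

```bash
python3 r.py; python3 - <<'E'
from h import *
p,d,c=grab('scene')
cv2.imwrite('pics/s20z.png',cv2.resize(p[70:170,290:440],None,fx=5,fy=5,interpolation=cv2.INTER_CUBIC))
E
```

```text
45.5 [0.47516849 0.05265036 0.04489417] [[-0.029, 0.997, 0.07], [0.996, 0.023, 0.088], [0.086, 0.072, -0.994]] 0.10856581343446141 [-0.50456624  0.33254567 -0.64803879]
[[0.4765 0.0748 0.0298]
 [0.4761 0.0948 0.0299]]
dx/dy [-0.02230616  0.47820514] dz/dy [0.00232453 0.0296613 ] at tcp 0.4770307137634286 0.029783691591274246
nose 0.4722795017169532 0.2656503641048555 0.030278817471774248 line there 0.4709512408973786 0.03
```

View pics/s20z.png

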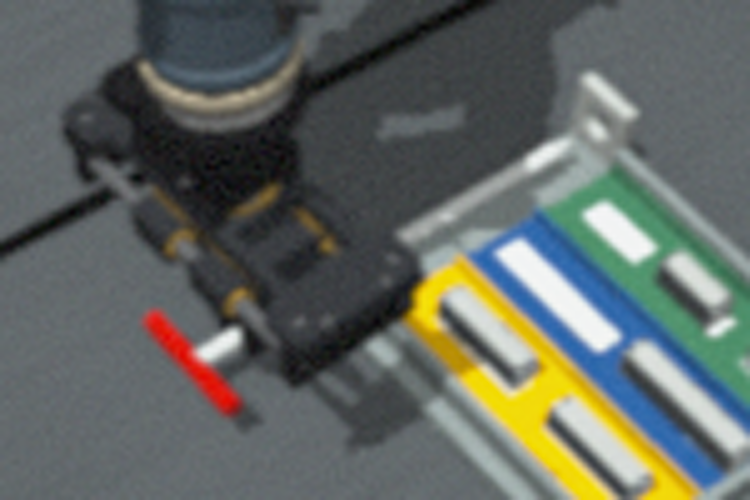

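>>> play_rows(increments=[{"dp": [-0.7, 8, 0], "turn": 0.003}, {"dp": [-0.5, 8, 0], "turn": 0}, {"dp": [-0.3, 8, 0], "turn": 0}, {"dp": [-0.2, 6, 0], "turn": 0}, {"dp": [-0.1, 4, 0], "turn": 0}])

```text
time_s: 46.05
position: [0.474, 0.0877, 0.0449]
tcp_rot: [[-0.031, 0.997, 0.071], [0.996, 0.025, 0.087], [0.085, 0.073, -0.994]]
force: [-0.3, -1.0, -0.8]
opening: 0.101
```

```bash
python3 - <<'E'
from h import *
s=bot.read_state();print(s['time_s'],s['position'],s['tcp_rot'].round(3).tolist(),s['opening'],s['force'],s['moment'])
p,d,c=grab('scene')
cv2.imwrite('pics/s21z.png',cv2.resize(p[70:170,290:440],None,fx=5,fy=5,interpolation=cv2.INTER_CUBIC))
E
```

```text
46.05 [0.47397883 0.08770897 0.04489037] [[-0.031, 0.997, 0.071], [0.996, 0.025, 0.087], [0.085, 0.073, -0.994]] 0.10056396414354178 [-0.31276239 -0.95235321 -0.79196201] [-0.1131661  -0.05360762  0.02590276]
```

View pics/s21z.png

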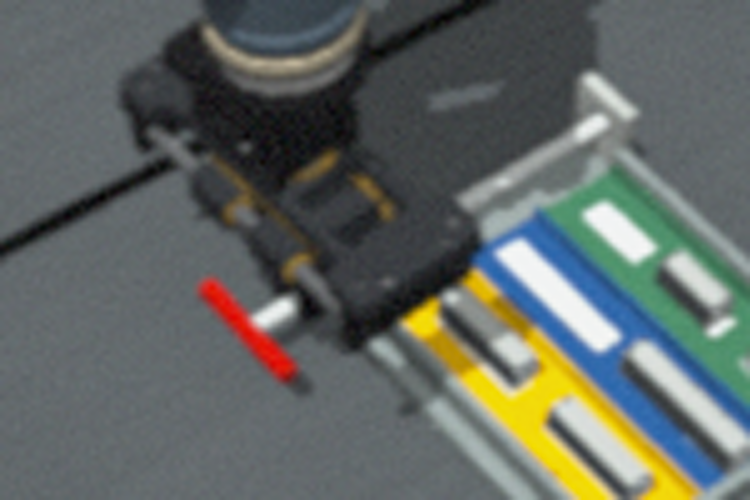

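>>> play_rows(increments=[{"dp": [-0.2, 4, 0], "turn": 0}, {"dp": [-0.2, 3, 0], "turn": 0}, {"dp": [0, 2, 0], "turn": 0}, {"dp": [0, 0, 0], "turn": 0}, {"dp": [0, 0, 0], "turn": 0}])

```text
time_s: 46.6
position: [0.4736, 0.0978, 0.0449]
tcp_rot: [[-0.032, 0.997, 0.071], [0.996, 0.025, 0.087], [0.085, 0.073, -0.994]]
force: [-0.5, -1.0, -1.3]
opening: 0.103
```

```bash
python3 - <<'E'
from h import *
s=bot.read_state();print(s['time_s'],s['position'],s['tcp_rot'].round(3).tolist(),s['opening'],s['force'],s['moment'])
p,d,c=grab('scene')
z=cv2.resize(p[70:170,290:440],None,fx=5,fy=5,interpolation=cv2.INTER_CUBIC)
for P in [(.4703,.2917,.03),(.4700,.2997,.03),(.4695,.311,.03)]:
    u,v=proj(c,P); cv2.circle(z,(int((u-290)*5+2),int((v-70)*5+2)),3,(0,0,255),1)
cv2.imwrite('pics/s22z.png',z)
p,d,c=grab('top')
z=cv2.resize(p[160:270,160:320],None,fx=4.8,fy=4.8,interpolation=cv2.INTER_CUBIC);cv2.imwrite('pics/t22z.png',z)
E
```

```text
46.6 [0.47355497 0.09779856 0.04488832] [[-0.032, 0.997, 0.071], [0.996, 0.025, 0.087], [0.085, 0.073, -0.994]] 0.10310769776975363 [-0.50045662 -1.02355348 -1.26042852] [-0.08283275  0.02729289 -0.01066164]
```

View pics/s22z.png

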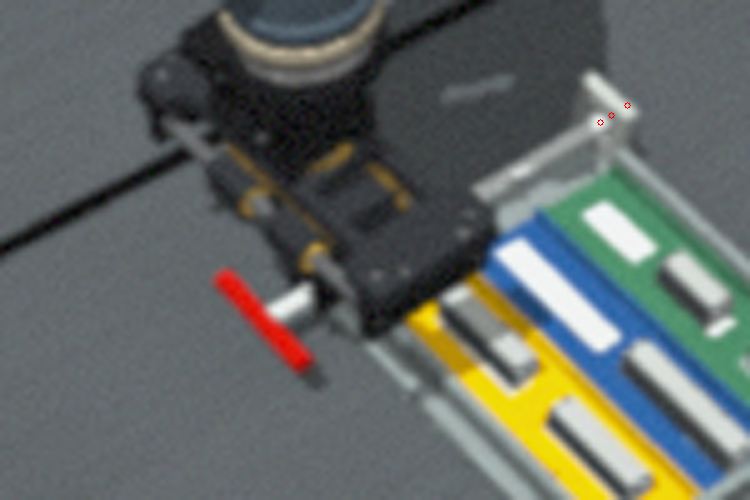

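View pics/t22z.png

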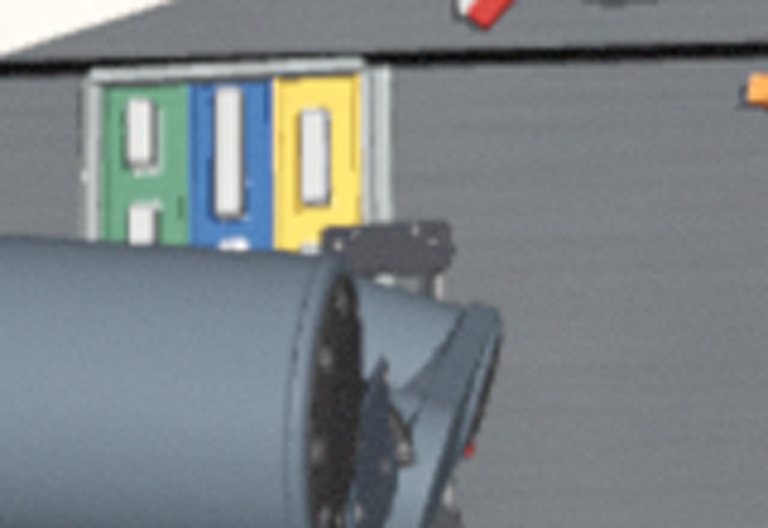

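```bash
python3 - <<'E'
from h import *
p,d,c=grab('scene')
hsv=cv2.cvtColor(p,cv2.COLOR_BGR2HSV)
m=((hsv[...,0]<8)|(hsv[...,0]>172))&(hsv[...,1]>150)&(hsv[...,2]>80)
m[:110]=0;m[170:]=0;m[:,:320]=0;m[:,370:]=0
v,u=np.nonzero(m);print(len(u),u.min(),u.max(),v.min(),v.max())
P=ray(c,u.mean(),v.mean(),.032);print(P,'nose y',P[1]+.25*.9997)
E
```

```text
107 333 351 124 143
[0.47847012 0.06182045 0.032     ] nose y 0.31174545078529076
```

>>> play_rows(increments=[{"dp": [0, 0, -1], "turn": 0}, {"dp": [0, 0, -1], "turn": 0}, {"dp": [0, 0, -1], "turn": 0}, {"dp": [0, 0, 0], "turn": 0}, {"dp": [0, 0, 0], "turn": 0}])

```text
time_s: 47.25
position: [0.4737, 0.0973, 0.0416]
tcp_rot: [[-0.03, 0.997, 0.071], [0.996, 0.024, 0.087], [0.085, 0.073, -0.994]]
force: [-0.2, 0.2, -0.3]
opening: 0.103
```

>>> play_rows(increments=[{"dp": [0, 0, 0], "turn": 0}, {"dp": [0, 0, 0], "turn": 0}, {"dp": [0, 0, 0], "turn": 0}, {"dp": [0, 0, 0], "turn": 0}, {"dp": [0, 0, 0], "turn": 0}], claw=0.3)

```text
time_s: 47.75
position: [0.474, 0.0973, 0.0419]
tcp_rot: [[-0.031, 0.997, 0.072], [0.996, 0.024, 0.087], [0.085, 0.074, -0.994]]
force: [0.7, 0.0, -0.3]
opening: 0.292
```

>>> play_rows(increments=[{"dp": [0, -1, 12], "turn": 0}, {"dp": [0, -1, 15], "turn": 0}, {"dp": [0, -1, 25], "turn": 0}, {"dp": [0, 0, 30], "turn": 0}, {"dp": [0, 0, 30], "turn": 0}])

```text
time_s: 48.25
position: [0.4704, 0.0939, 0.1564]
tcp_rot: [[-0.029, 0.998, 0.062], [0.996, 0.023, 0.087], [0.085, 0.064, -0.994]]
force: [0.9, -0.4, 0.4]
opening: 0.3
```

>>> play_rows(increments=[{"dp": [0, -30, 25], "turn": 0}, {"dp": [0, -35, 15], "turn": 0}, {"dp": [0, -35, 10], "turn": 0}, {"dp": [0, -25, 0], "turn": 0}, {"dp": [0, 0, 0], "turn": 0}])

```text
time_s: 48.75
position: [0.4717, -0.0355, 0.2182]
tcp_rot: [[-0.034, 0.996, 0.077], [0.996, 0.028, 0.08], [0.077, 0.08, -0.994]]
force: [-0.0, -0.1, -0.1]
opening: 0.304
```

```bash
python3 - <<'E'
from h import *
s=bot.read_state();print(s['time_s'],s['position'],s['opening'],s['force'])
p,d,c=grab('wrist','w23')
p,d,c=grab('scene','s23')
cv2.imwrite('pics/s23z.png',cv2.resize(p[70:190,300:480],None,fx=4.4,fy=4.4,interpolation=cv2.INTER_CUBIC))
E
```

```text
48.75 [ 0.47168028 -0.03550096  0.21817144] 0.3037659754300206 [-0.02370203 -0.12802154 -0.0993185 ]
```

View pics/s23z.png

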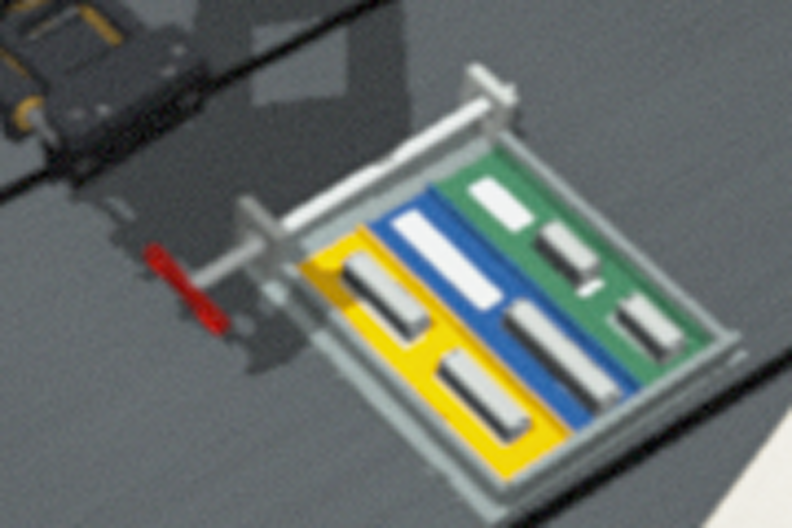

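View pics/w23.png

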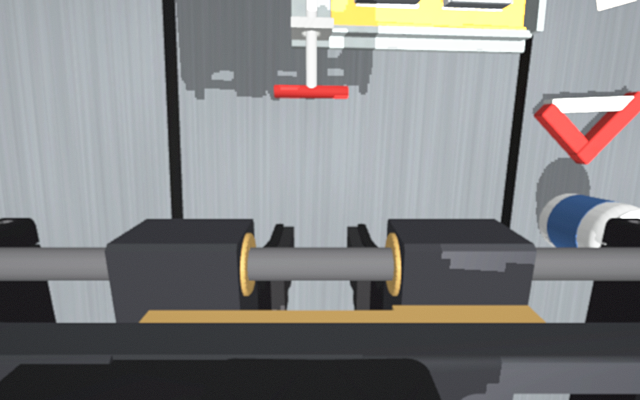

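```bash
python3 - <<'E'
from h import *
p,d,c=grab('scene')
hsv=cv2.cvtColor(p,cv2.COLOR_BGR2HSV)
m=((hsv[...,0]<8)|(hsv[...,0]>172))&(hsv[...,1]>150)&(hsv[...,2]>80)
m[:110]=0;m[170:]=0;m[:,:320]=0;m[:,370:]=0
v,u=np.nonzero(m)
P=ray(c,u.mean(),v.mean(),.028);print(P,'nose y',P[1]+.25)
T=np.array([.5875,.2065]);t=.025;R=np.array([[np.cos(t),-np.sin(t)],[np.sin(t),np.cos(t)]])
for b in bars('scene',x0=.5,x1=.72,y0=.1,y1=.32,z=.032,thr=175): print(((np.array(b[:2])-T)@R).round(4),b)
print(bars('scene'))
p,d,c=grab('top','t24')
cv2.imwrite('pics/t24z.png',cv2.resize(p[160:270,160:320],None,fx=4.8,fy=4.8,interpolation=cv2.INTER_CUBIC))
E
```

```text
[0.48005547 0.0604445  0.028     ] nose y 0.31044449903290344
[-0.0436 -0.0513] (0.5452, 0.1541, np.float32(2.2), np.float32(55.8), np.float32(12.0))
[ 0.0424 -0.053 ] (0.6312, 0.1546, np.float32(1.0), np.float32(56.6), np.float32(11.7))
[-0.0388 -0.0097] (0.549, 0.1958, np.float32(0.8), np.float32(79.1), np.float32(17.5))
[0.0471 0.0015] (0.6345, 0.2092, np.float32(1.3), np.float32(77.2), np.float32(13.5))
[-0.0514  0.0436] (0.535, 0.2488, np.float32(0.0), np.float32(42.0), np.float32(19.5))
[-0.0051  0.0553] (0.581, 0.2617, np.float32(0.0), np.float32(36.0), np.float32(13.5))
[0.0626 0.0565] (0.6487, 0.2645, np.float32(0.0), np.float32(36.5), np.float32(13.0))
[]
```

View pics/t24z.png

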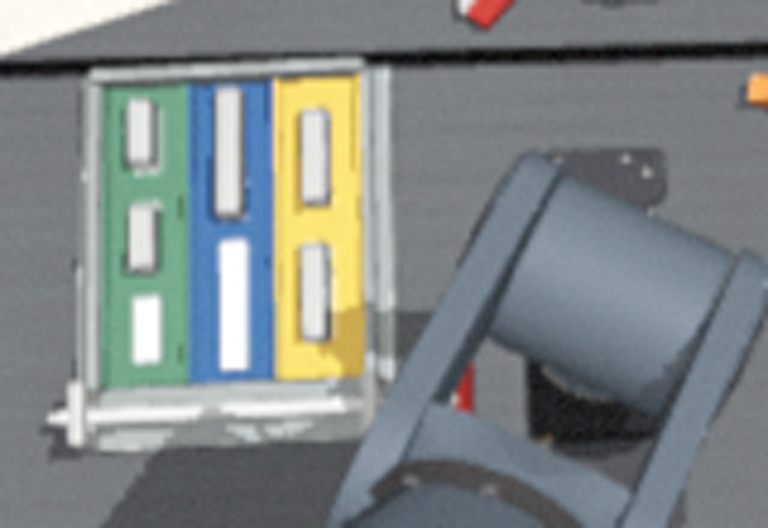

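The top view shows the rod tip sticking out past the far eye at about (55,420) in the zoom. All five bars lie centred in their lanes and the bench is empty of bars. Handing in.

```bash
python3 -c "
from rig import bot
print(bot.read_state()['time_s']);print(bot.hand_in())"
```

```text
49.05
the job is handed in; nothing more can be done
None
```

All the bars are sorted, the rack is closed with the retaining rod, and the job was handed in at about 49 s; the hand-in returned no verdict.

- **Bars:** Five were present. Two short ones are in the green lane, two middle ones in yellow and one long one in blue. In the last pictures each lies flat and lengthwise, about 3 mm or less from its lane's middle line and 2.2° or less from lengthwise. No bars were left on the bench.
- **Rod:** It passes through both eyes, with the nose about 19 mm past the far eye's middle. I worked that out from the crossbar position, and the top camera shows the tip sticking out. The rod is released and the gripper is well clear.
- **Tin, brush, magnet and decoys:** I never touched them, but I did not measure their positions again at the end.
- **Disagreements:** The tool drifted to about 6–7° of lean over the run; the grasps, placings and rod insertion were adjusted for it. The cameras disagreed by 1–2 mm on positions, and by up to about 5 mm for the top camera early on, so I relied on the wrist camera for fine work.

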